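Free, shut and start the jar shaker

ROBOT

A 6-joint arm with a two-finger parallel gripper is mounted at the origin on the work surface. World frame = base frame: x ahead of the robot, y to its left, z up, the work surface at z = 0. Lengths are in m, angles in degrees, forces in N, time in s.
With the tool pointing down it reaches from about 0.4 to 0.825 m from the base axis. Payload 7 kg.
Tool frame: the origin (TCP) lies at the very end of the fingers, on their centre line; the grasp point (between the pads) lies 19 mm behind it; z points along the fingers, y is the direction in which the jaws open and shut (so a half turn about z gives the same grasp; the last joint's range is limited). The gripper opens to 88 mm and grips with 3 to 60 N. Pads are 19 mm wide; open, the fingers measure 130 mm over their backs; the gripper's body (78 mm by 193 mm) begins 47 mm behind the grasp point.
Start: joints at [-56.717, 20.546, 0.682, 0, -70.136, -16.507], TCP at [0.195, -0.646, 0.227] pointing down, gripper open.
Joint ranges: [-176.03, 176.03], [-82.01, 121.73], [-58.28, 71.71], [-173.87, 95.51], [-174.79, -0.11], [-173.66, 173.66]. Speed limits (degrees/s): [136.94, 136.94, 172.46, 180, 180, 180].

INTERFACE

Orientations are given as [roll, pitch, yaw] about the fixed x, y, z axes, in that order (R = Rz(yaw) Ry(pitch) Rx(roll)).
In Python, from plant import ctrl, snapshot, workorder gives the robot as it stands. The module is installed in compiled form; this text tells all that it offers.
- The arm moves only by the shell command python3 -m creep 'ROWS'. ROWS is JSON, a list of rows, each a list of 5 numbers: the shift along the tool's x, y, z scaled (see below), then the turn about the tool's z scaled (see below), then the finger opening in mm, from 0 to 87.6. A call has exactly 8 rows; each row is the pose to reach, as a shift and turn from the pose commanded when the call began, along the tool's axes at that moment, turning the shorter way round; what a row does not reach only later rows make up. The controller multiplies each number of a shift by 0.1 m and each number of a turn by 180 degrees. A row lasts 1/12 s, in which the tool goes at most 41.7 mm and 7.16 degrees, less where a joint would pass 70% of its speed; a pose out of reach is approached as far as the arm can. A call with a number of a shift or a turn outside -1 to 1 is refused whole. A call with a gripper value outside its range is refused whole. The fingers move at their own pace and stop on an object; the grip force is fixed at half the most. Time passes only in rows, so rows that repeat a pose let the fingers close, or fill a call up. It gives the time, the measured TCP pose, the force and the opening at its end, in the units of the state.
- ctrl.get_obs(): the state, without advancing time (a new reading comes with each control period).
- snapshot(name): name is "side" or "top" or "wrist"; returns a dict with "img" (480x640x3 uint8, blue, green, red), "camera_matrix" (3x3 intrinsics, pixels), "k1" (the pictures are not rectified: a ray, as slopes to the right and down, at radius r is drawn at 1 + k1 r^2 times it, then the intrinsics apply), "xyz" and "rotation" of the camera in the world. Camera axes: x right, y up, looking along -z (the intrinsics and any distortion apply to the point x, -y, -z); pixel columns grow to the right and rows downward; lengths in m; the calibration is good to about 2 mm. A picture is of the moment at which its call begins. There is no depth.
- workorder.close_job(): hands the job in, once; it reports no verdict.
The state is a dict: "clock": time; "joint_pos": joint angles; "qvel": joint speeds; "tau": joint torques, N m; "tool_pos": TCP position; "orientation": TCP orientation; "force": force on the tool from outside, world axes, zero at the start; "moment": the same for the moment, N m; "opening": finger opening in m.
Only numpy, scipy, OpenCV 4.12 (cv2) and the standard library are available. Lean on these libraries where they do the work, as an engineer would, in place of code of your own. Each camera call takes 0.05 s, during which the arm holds its last target.

TASK

The jar shaker's clear guard is held open by a transit pin stuck in the lock block at its front. Take the drift punch from its rest, drive the pin away from you through the block until it stops, lay the punch back in its own saddles, then push the guard along until its spring latch clicks shut, and after that press the start button and let go. Leave the tamper and all the jars, bottles and dishes as they are.

Things in the scene. Friction and masses are not known exactly. Their poses are not given: they have to be found in the camera images.
- shaker: White bench-top jar shaker, fixed; body 140 deep (x -50..+90), 380 wide (y -190..+190); origin on the bench surface, x away from the robot, y along the guard's slide, z up. Plinth 50 high with three jars; at the -y end a motor tower (y -190..-110) 165 high carries latch and start button on top. A shelf 20 high in front (x -140..-50, y -35..+35) carries the lock block.
- bore_mouth (a point): Centre of the bore's mouth on the robot-side face of the steel lock block, 60 above the bench; axes as the shaker's (shaker x -140, y 0). The 14 bore (mouth chamfered 3) runs along +x through two upright cheeks, each 12 thick, 50 wide, top 78 above the bench: front cheek x 0..12, back cheek x 28..40 from here, an open gap of 16 between.
- pin (a joint): Transit pin in the bore, m: 0 to 0.003 at the start = stuck across the gap, stopping the guard's tongue; grows as it is driven along +x of the shaker; 0.026 = driven out against its stop, the head well proud behind the block. Captive, stays where left, no spring. The gap is clear from 0.022. It takes about 9 N, up to 13 N while moving.
- pin_end (a point): Centre of the pin's near end (robot side), steel, 10 diameter, at first recessed 1 to 4 in the bore mouth; a fingertip does not fit. The pin is 42 long with an 18 diameter head at its other end, behind the back cheek.
- punch_mid (a point): Steel drift punch, about 120 g: middle of its round body, on the axis. Body 14 in diameter, reaching 42 to each side along x; slim nose, 8 in diameter, from x +42 to the tip at +82. It lies level across two V saddles of the rest, axis 45 above the bench, nose pointing away from the robot.
- punch_tip (a point): Centre of the punch's nose end, 82 along x from punch_mid.
- rest: Fixed aluminium tool rest, base plate 100 x 130 x 8; origin at the centre of its underside. Two places at y -35 and +35, each with two 6 thick V saddles at x -34 and +34 (62 clear between them for the fingers, V tops 51 above the bench); a seated tool's axis lies along x, 45 high. The punch lies in one place, the tamper in the other, either may be which.
- tamper_mid (a point): Tamper, the tool lying beside the punch: same 14 body but ending in a flat disc of 28 diameter. Middle of its body. Not to be used.
- guard (a joint): Sliding guard, m: starts at 0 to 0.03 (open, the pin stops it at about 0.04); grows as it slides along -y of the shaker towards the tower; the latch catches at 0.118; end stop at 0.128. Friction about 2 N plus about 5 N more to pass the latch.
- push_plate (a point): Middle of the +y face of the aluminium push plate standing on the guard's clear top: 70 wide along x, 8 thick, from 165 to 205 above the bench (this point 190). Axes as the shaker's. Pushing it along -y shuts the guard. The clear hood, 131 x 154, top 165 above the bench, reaches from 86 on the -y side to 68 on the +y side of this face.
- latch (a joint): Spring latch pawl on the tower, rad: 0 = down, rises to about 0.12 while the guard's wedge passes under it, and snaps back to 0 when it has caught behind the wedge.
- latch_nose (a point): The pawl's nose over the guard's top, at x +65, y -78, height 171 in the shaker's frame.
- start (a joint): Start button, m: 0 = up, 0.006 = fully pressed down (5 N, springs back); counts as pressed beyond 0.004.
- start_top (a point): Centre of the start button's round top, 28 diameter, facing up, on the tower at x -15, y -150, 187 above the bench.
- jar_a: Lidded sample jar, 46 diameter, 72 high, in front of the tower. Bystander; origin at the centre of its underside.
- jar_b: Lidded sample jar, 46 diameter, 72 high, left of the rest. Bystander; origin at the centre of its underside.
- jar_c: Lidded sample jar, 46 diameter, 72 high, between the rest and the shaker. Bystander; origin at the centre of its underside.
- bottle_a: Capped bottle, 64 diameter, 130 high. Bystander; origin at the centre of its underside.
- bottle_b: Capped bottle, 64 diameter, 130 high. Bystander; origin at the centre of its underside.
- beaker: Glass beaker, 70 diameter, 80 high. Bystander; origin at the centre of its underside.
- dish: Shallow white dish, 80 diameter, 16 high. Bystander; origin at the centre of its underside.
- punch: The same drift punch as a whole; its origin and axes are those of punch_mid.
There are look-alikes about, which are no part of the job. Leave any orange or pink look-alike of the punch alone.

How it is judged (in metres and radians):
On the way, in this order (a step that is already met when the one before it is completed fails the run):
1. the punch's nose has driven the pin to its stop (value of joint pin above 0.023 m and distance between punch_tip and pin_end below 0.01 m), for 0.1 s.
2. the punch lies released in its own saddles (distance of punch_mid from where it was at the start of the episode below 0.02 m and z of punch_mid in the frame of rest between 0.041 and 0.049 m and angle between the x axis of punch_mid and the x axis of rest, either way round below 0.12 rad and linear speed of punch below 0.03 m/s and contact force between the fingers and punch below 0.1 N), for 0.2 s.
3. the guard is shut and the latch has dropped behind its wedge (value of joint guard above 0.116 m and value of joint latch below 0.04 rad), for 0.2 s.
4. the start button is pressed (value of joint start above 0.004 m), for 0.02 s.
At the end, for the whole second after the job is handed in: The pin is driven out (more than 23 of its 26 mm), the punch lies level in its own saddles within 20 mm of where it lay, the guard is shut (beyond 116 mm) with the latch down behind the wedge, and the start button has been pressed and let go (all of step 3 and value of joint pin above 0.023 m and distance of punch_mid from where it was at the start of the episode below 0.02 m and z of punch_mid in the frame of rest between 0.041 and 0.049 m and angle between the x axis of punch_mid and the x axis of rest, either way round below 0.12 rad and value of joint start below 0.002 m and velocity of joint guard below 0.01 m/s and linear speed of punch below 0.02 m/s); the robot touches nothing.
It fails at once if a jar, bottle, beaker or dish was shifted by more than 25 mm or tipped over (distance of any of jar_a, jar_b, jar_c, bottle_a, bottle_b, beaker, dish from where it was at the start of the episode above 0.025 m or angle between any of jar_a, jar_b, jar_c, bottle_a, bottle_b, beaker, dish's own z axis and vertical above 0.5 rad).
It fails at once if the tamper was taken or shifted by more than 20 mm (distance of tamper_mid from where it was at the start of the episode above 0.02 m).
It fails at once if the start button was pressed before the guard was shut (value of joint start above 0.004 m and value of joint guard below 0.11 m).
It also fails if it takes over 64 s, if anything falls off the work surface, if the arm or the gripper's body presses on something with over 40 N, if the wrist force passes 120 N, or if a joint passes its speed limit or range.

## Working session

There is one attempt and no reset: what is moved stays moved. The work goes in short steps, Python scripts to look and compute and a shell command to move; the robot and the scene stay as the last step left them, time stands still between calls to the robot, and variables do not carry over. Pictures are saved under pics/ and viewed, and the job is handed in when it is done.

```bash
mkdir -p pics
cat > h.py <<'E'
import numpy as np, cv2
from plant import ctrl, snapshot, workorder
from scipy.spatial.transform import Rotation as R
def snap(name,fn):
    s=snapshot(name); cv2.imwrite('pics/'+fn+'.png',s['img'])
    np.savez('pics/'+fn+'.npz',K=s['camera_matrix'],k1=s['k1'],xyz=s['xyz'],rot=s['rotation'],img=s['img'])
    return s
def load(fn): return np.load('pics/'+fn+'.npz')
def ray(d,u,v):
    K=np.array(d['K']);k1=float(d['k1'])
    x=(u-K[0,2])/K[0,0];y=(v-K[1,2])/K[1,1]
    rd=np.hypot(x,y);r=rd
    for _ in range(30): r=rd/(1+k1*r*r)
    s=r/rd if rd>0 else 1
    Rm=np.array(d['rot']); Rm=Rm if Rm.shape==(3,3) else R.from_euler('xyz',Rm,degrees=True).as_matrix()
    w=Rm@np.array([x*s,-y*s,-1]); return np.array(d['xyz']),w/np.linalg.norm(w)
def onz(d,u,v,z):
    o,w=ray(d,u,v); return o+w*(z-o[2])/w[2]
def proj(d,P):
    K=np.array(d['K']);k1=float(d['k1']);Rm=np.array(d['rot']);Rm=Rm if Rm.shape==(3,3) else R.from_euler('xyz',Rm,degrees=True).as_matrix()
    c=Rm.T@(np.array(P)-d['xyz']);x=c[0]/-c[2];y=-c[1]/-c[2];f=1+k1*(x*x+y*y)
    return K[0,0]*x*f+K[0,2],K[1,1]*y*f+K[1,2]
def tri(d1,p1,d2,p2):
    o1,w1=ray(d1,*p1);o2,w2=ray(d2,*p2)
    A=np.stack([w1,-w2],1);t=np.linalg.lstsq(A,o2-o1,rcond=None)[0]
    a=o1+t[0]*w1;b=o2+t[1]*w2
    return (a+b)/2,np.linalg.norm(a-b)
E
python3 - <<'E'
from h import *
print(ctrl.get_obs())
for n in ['side','top','wrist']:
    s=snap(n,n+'0'); print(n,s['camera_matrix'],s['k1'],s['xyz'],s['rotation'])
E
```

```text
{'clock': 0.0, 'joint_pos': array([-5.67156963e+01,  2.05939803e+01,  6.33802958e-01, -1.91341465e-02,
       -7.01367757e+01, -1.65060639e+01]), 'qvel': array([ 0.01933961,  0.07786588,  0.08085505, -0.02102299,  0.04875548,
       -0.07482998]), 'tau': array([-1.72493870e-03, -5.82717276e+01,  2.93054259e+01,  6.99711174e+00,
        6.94550079e-03, -1.78028963e-04]), 'tool_pos': array([ 0.19466689, -0.64580636,  0.22559729]), 'orientation': array([ 1.79901932e+02, -1.03026713e-02, -1.63228268e+02]), 'force': array([0.45726687, 0.95724741, 0.07129468]), 'moment': array([-0.01886324, -0.01328106,  0.01658158]), 'opening': 0.08727471497405931}
side [[443.95624572   0.         323.27739916]
 [  0.         443.95624572 245.51543782]
 [  0.           0.           1.        ]] -0.008985828827972319 [0.09796171 0.62234546 0.79181839] [  49.08766229    0.46430517 -144.05777082]
top [[540.06626198   0.         316.55738423]
 [  0.         540.06626198 233.6205057 ]
 [  0.           0.           1.        ]] -0.07343546235857128 [0.43912451 0.00225801 1.58883421] [  3.22925982   0.73972098 -90.48548434]
wrist [[377.9388755    0.         312.56715516]
 [  0.         377.9388755  238.73690626]
 [  0.           0.           1.        ]] 0.0001656089768105219 [ 0.12438665 -0.66826745  0.38508747] [-1.59225783e+01 -1.00798042e-01  1.06749794e+02]
```

View pics/top0.png

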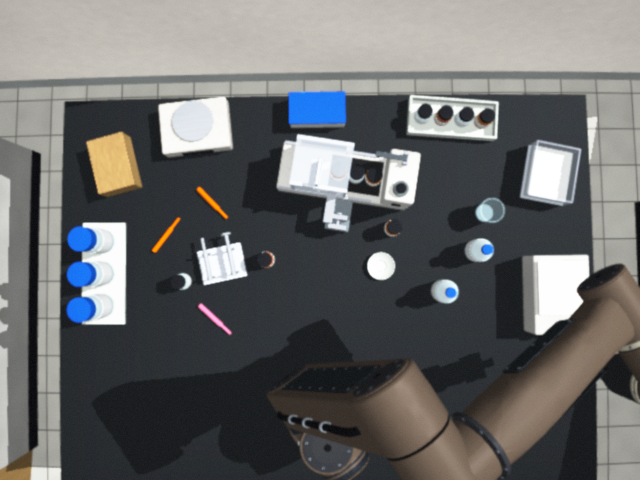

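View pics/side0.png

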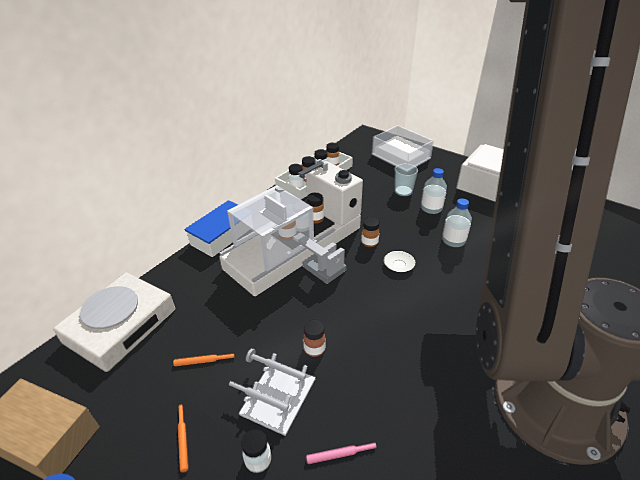

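View pics/wrist0.png

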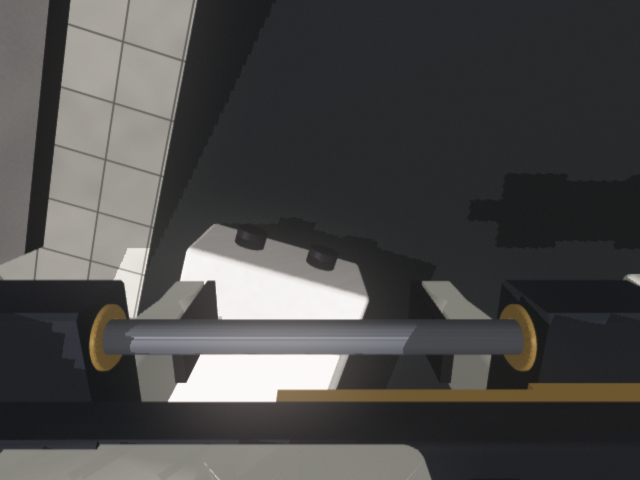

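Run:
```python
import cv2
a=cv2.imread('pics/top0.png')
cv2.imwrite('pics/c1.png',cv2.resize(a[215:300,160:290],None,fx=6,fy=6,interpolation=cv2.INTER_CUBIC))
cv2.imwrite('pics/c2.png',cv2.resize(a[120:245,270:430],None,fx=5,fy=4.8,interpolation=cv2.INTER_CUBIC)[:600])
b=cv2.imread('pics/side0.png')
cv2.imwrite('pics/c3.png',cv2.resize(b[340:440,220:330],None,fx=6,fy=6,interpolation=cv2.INTER_CUBIC))
cv2.imwrite('pics/c4.png',cv2.resize(b[145:300,215:375],None,fx=3.8,fy=3.8,interpolation=cv2.INTER_CUBIC))
```

```text
(no output)
```

View pics/c1.png

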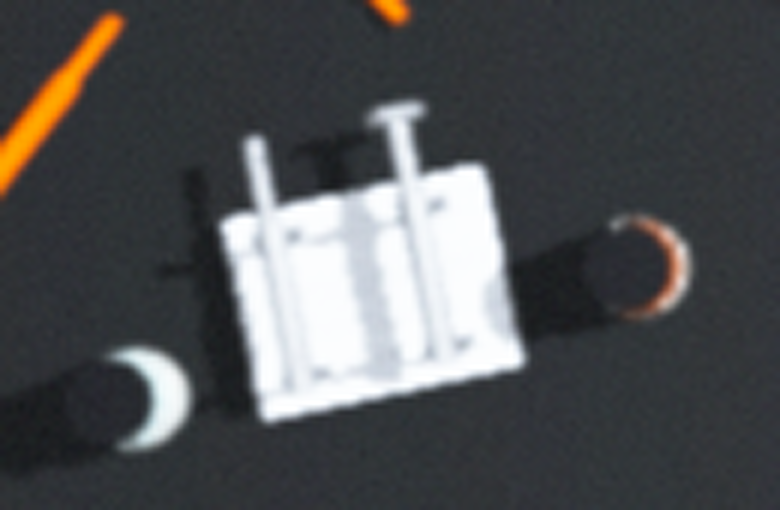

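View pics/c2.png

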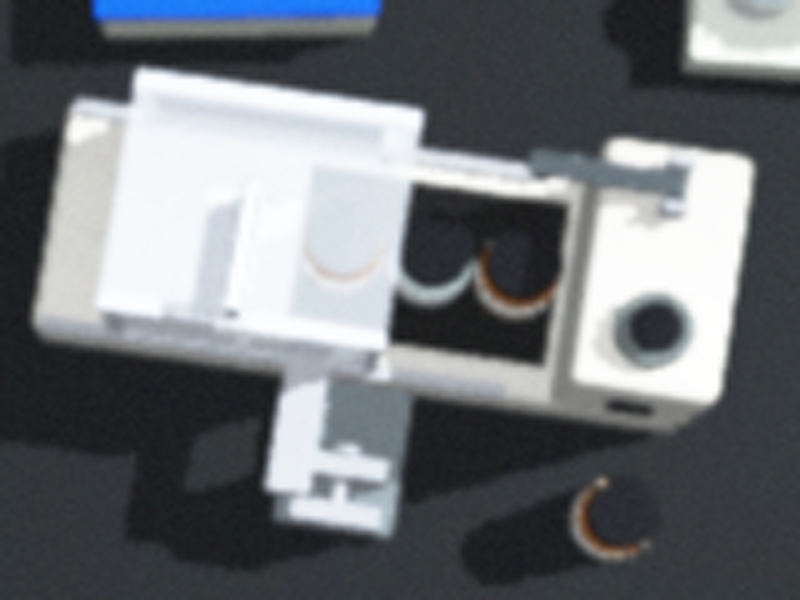

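View pics/c3.png

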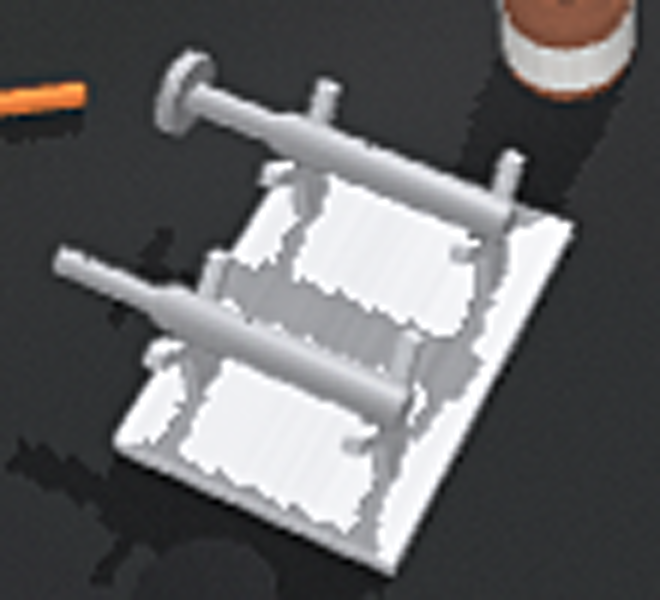

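View pics/c4.png

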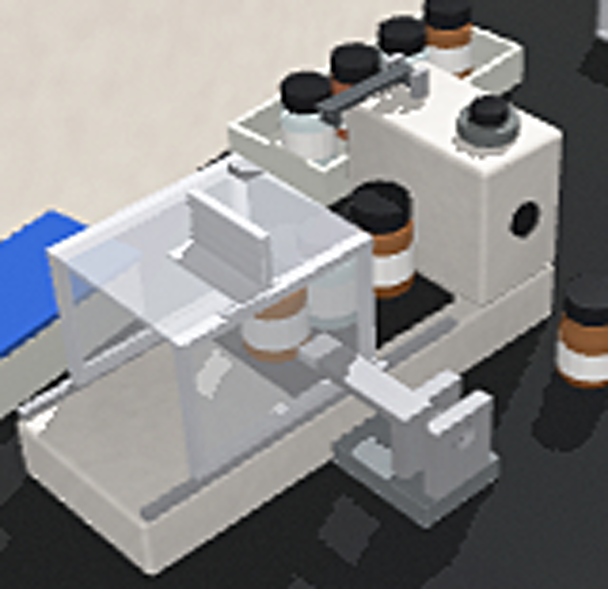

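Run:
```python
from h import *
np.set_printoptions(precision=4,suppress=True)
t=load('top0');s=load('side0')
c1=lambda u,v:((u+.5)/6+160-.5,(v+.5)/6+215-.5)
c2=lambda u,v:((u+.5)/5+270-.5,(v+.5)/4.8+120-.5)
c3=lambda u,v:((u+.5)/6+220-.5,(v+.5)/6+340-.5)
c4=lambda u,v:((u+.5)/3.8+215-.5,(v+.5)/3.8+145-.5)
ang=lambda a,b:np.degrees(np.arctan2(*(b-a)[:2][::-1]))
C=[onz(t,*c1(*p),.008) for p in [(222,218),(485,165),(525,365),(265,420)]]
print('rest',np.mean(C,0),ang(C[3],C[0]),ang(C[2],C[1]),ang(C[1],C[0])-90,ang(C[2],C[3])-90)
S=[onz(s,*c3(*p),.008) for p in [(115,440),(575,222),(392,572)]]
print('rest side',(S[1]+S[0])/2,ang(S[2],S[0]),ang(S[1],S[2])-90)
tip=onz(t,*c1(254,137),.045); e=onz(t,*c1(300,392),.045)
print('punch top',tip,e,ang(e,tip),np.linalg.norm(tip-e), tip+(e-tip)*82/124)
print('tri tip',tri(t,c1(254,139),s,c3(62,260)))
e2=onz(s,*c3(400,400),.045);t2=onz(s,*c3(62,260),.045);print('punch side',t2,e2,ang(e2,t2), t2+(e2-t2)*82/124)
B=onz(t,*c2(655,328),.187);print('button',B,tri(t,c2(655,328),s,c4(490,108)))
T=[onz(t,*c2(*p),.165) for p in [(607,140),(755,160),(720,400),(575,382)]]
print('tower',ang(T[3],T[0]),ang(T[2],T[1]),ang(T[1],T[0])-90,ang(T[2],T[3])-90)
print('bore side',onz(s,*c4(464,438),.06))
# front cheek top edge
f=[onz(t,*c2(*p),.078) for p in [(290,520),(378,525)]];print('cheek top',f)
g=[onz(s,*c4(*p),.078) for p in [(427,425),(490,395)]];print('cheek side',g, ang(*g)+90)
pl=[onz(s,*c4(*p),.205) for p in [(190,193),(270,237)]];print('plate side',pl)
pl=[onz(t,*c2(*p),.205) for p in [(252,185),(232,315)]];print('plate top',pl)
for n,u,v,z in [('jarc',(630)/6+160,265/6+215,.072),('jarb',108/6+160,400/6+215,.072),('jara',270+620/5,120+510/4.8,.072)]: print(n,onz(t,u,v,z))
```

```text
rest [0.444  0.3006 0.008 ] 12.224222868244246 11.251834363283498 10.864325436957827 11.515099228944806
rest side [0.4458 0.3024 0.008 ] 10.474172156632408 11.902893673455836
punch top [0.5185 0.3517 0.045 ] [0.3963 0.3293 0.045 ] 10.405074366845232 0.12423527582897241 [0.4377 0.3369 0.045 ]
tri tip (array([0.5184, 0.3525, 0.0449]), np.float64(0.002411597454141649))
punch side [0.5194 0.3533 0.045 ] [0.4021 0.3277 0.045 ] 12.295624109350305 [0.4418 0.3364 0.045 ]
button [ 0.6359 -0.201   0.187 ] (array([ 0.6363, -0.201 ,  0.186 ]), np.float64(0.0004996965596364863))
tower -8.19766673980855 -9.154105978785891 -8.545405919450317 -7.8998926325288465
bore side [ 0.5406 -0.0337  0.06  ]
cheek top [array([ 0.5402, -0.01  ,  0.078 ]), array([ 0.5368, -0.0593,  0.078 ])]
cheek side [array([ 0.5555, -0.014 ,  0.078 ]), array([ 0.5392, -0.0606,  0.078 ])] -19.2599704689067
plate side [array([0.7149, 0.0119, 0.205 ]), array([0.6456, 0.0189, 0.205 ])]
plate top [array([0.7131, 0.0089, 0.205 ]), array([0.6425, 0.0198, 0.205 ])]
jarc [0.4543 0.1667 0.072 ]
jarb [0.3926 0.4136 0.072 ]
jara [ 0.5436 -0.197   0.072 ]
```

```bash
python3 -m creep '[[-0.12,0.12,0,0,87],[-0.25,0.25,0,0,87],[-0.38,0.38,0,0,87],[-0.5,0.5,0,0,87],[-0.62,0.62,0,0,87],[-0.75,0.75,0,0,87],[-0.88,0.88,0,0,87],[-1,1,0,0,87]]'
```

```text
clock: 0.82
tool_pos: [0.2619, -0.5206, 0.2263]
orientation: [180.0, -0.0, -163.2]
force: [0.1, -0.8, 0.7]
opening: 0.0868
```

```bash
python3 -m creep '[[-0.12,0.12,0,0,87],[-0.25,0.25,0,0,87],[-0.38,0.38,0,0,87],[-0.5,0.5,0,0,87],[-0.62,0.62,0,0,87],[-0.75,0.75,0,0,87],[-0.88,0.88,0,0,87],[-1,1,0,0,87]]'; python3 -m creep '[[-0.12,0.12,0,0,87],[-0.25,0.25,0,0,87],[-0.38,0.38,0,0,87],[-0.5,0.5,0,0,87],[-0.62,0.62,0,0,87],[-0.75,0.75,0,0,87],[-0.88,0.88,0,0,87],[-1,1,0,0,87]]'; python3 -m creep '[[-0.12,0.12,0,-0.02,87],[-0.25,0.25,0,-0.04,87],[-0.38,0.38,0,-0.06,87],[-0.5,0.5,0,-0.08,87],[-0.6,0.6,0,-0.1,87],[-0.6,0.7,0,-0.12,87],[-0.6,0.8,0,-0.14,87],[-0.6,0.9,0,-0.14,87]]'
python3 - <<'E'
from h import *
snap('wrist','w1');snap('side','s1')
E
```

```text
clock: 1.48
tool_pos: [0.3288, -0.396, 0.2264]
orientation: [180.0, -0.0, -163.2]
force: [1.2, 0.1, 0.6]
opening: 0.0868
clock: 2.15
tool_pos: [0.3957, -0.2715, 0.2265]
orientation: [180.0, 0.0, -163.2]
force: [0.0, -0.4, -1.0]
opening: 0.0872
clock: 2.82
tool_pos: [0.4267, -0.1683, 0.2263]
orientation: [180.0, -0.0, -137.9]
force: [0.6, 0.4, 0.8]
opening: 0.0871
```

View pics/w1.png

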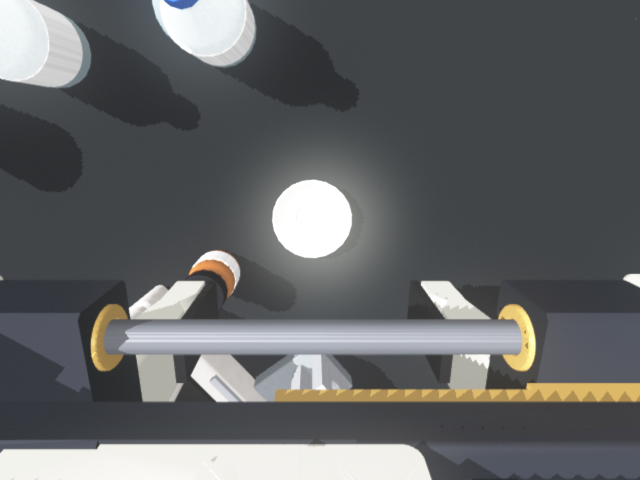

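```bash
python3 -m creep '[[-0.12,0,0,0.035,87],[-0.25,0,0,0.07,87],[-0.38,0,0,0.105,87],[-0.5,0,0,0.14,87],[-0.62,0,0,0.175,87],[-0.75,0,0,0.21,87],[-0.88,0,0,0.245,87],[-1,0,0,0.28,87]]'; python3 -m creep '[[-0.06,0.12,0,0,87],[-0.12,0.25,0,0,87],[-0.18,0.38,0,0,87],[-0.25,0.5,0,0,87],[-0.32,0.56,0,0,87],[-0.38,0.62,0,0,87],[-0.44,0.68,0,0,87],[-0.5,0.7,0,0,87]]'
python3 - <<'E'
from h import *
snap('wrist','w2');snap('side','s2');snap('top','t2')
print(ctrl.get_obs()['tool_pos'])
E
```

```text
clock: 3.58
tool_pos: [0.5018, -0.1019, 0.2265]
orientation: [-180.0, -0.0, 171.1]
force: [-0.4, 0.2, 0.3]
opening: 0.0869
clock: 4.25
tool_pos: [0.5617, -0.0395, 0.2265]
orientation: [-180.0, -0.0, 171.6]
force: [0.1, -0.2, -0.7]
opening: 0.0873
[ 0.56118618 -0.04028821  0.22626324]
```

View pics/w2.png

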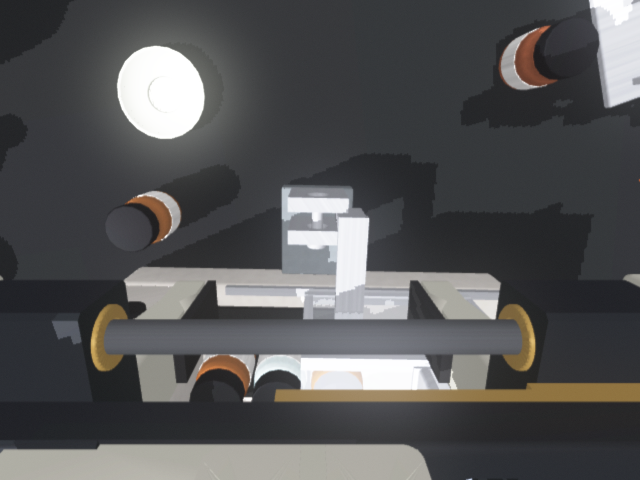

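Run:
```python
import cv2
a=cv2.imread('pics/w2.png')
cv2.imwrite('pics/c5.png',cv2.resize(a[175:295,255:395],None,fx=5,fy=5,interpolation=cv2.INTER_CUBIC))
```

```text
(no output)
```

View pics/c5.png

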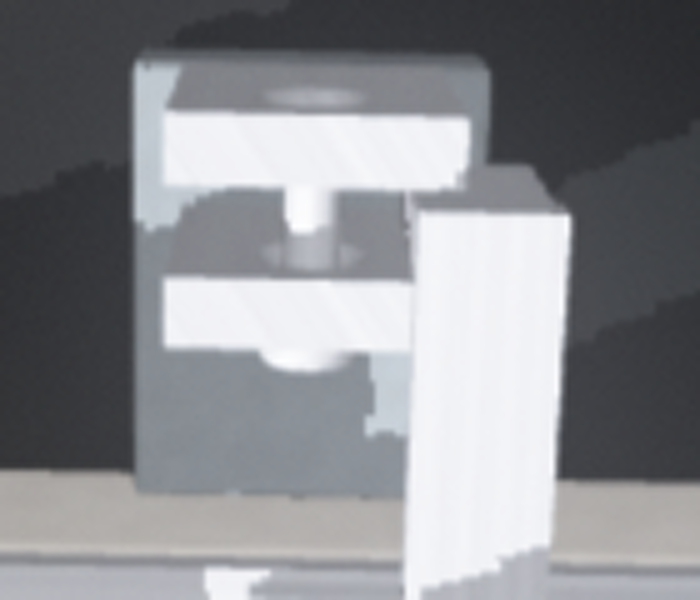

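Run:
```python
from h import *
np.set_printoptions(precision=4,suppress=True)
w=load('w2')
c=lambda u,v:((u+.5)/5+255-.5,(v+.5)/5+175-.5)
ang=lambda a,b:np.degrees(np.arctan2(*(b-a)[:2][::-1]))
C=[onz(w,*c(*p),.078) for p in [(164,111),(470,116),(466,189),(162,187)]]
D=[onz(w,*c(*p),.078) for p in [(163,277),(162,349)]]
print(np.array(C),ang(C[0],C[1])-90,ang(C[3],C[2])-90,np.linalg.norm(C[0]-C[1]),np.linalg.norm(C[2]-C[1]))
print(ang(C[0],D[1]), np.linalg.norm(C[0]-D[1]))
print('front mid',(C[0]+C[1])/2)
print('mouth ellipse',onz(w,*c(317,97),.06))
# shelf z=.02
S=[onz(w,*c(*p),.02) for p in [(133,60),(490,67),(136,490)]];print(ang(S[0],S[1])-90,ang(S[0],S[2]),(S[0]+S[1])/2, np.linalg.norm(S[0]-S[1]))
print(w['xyz'],w['rot'])
```

```text
[[ 0.5374 -0.0575  0.078 ]
 [ 0.5456 -0.0079  0.078 ]
 [ 0.5576 -0.01    0.078 ]
 [ 0.5499 -0.0599  0.078 ]] -9.346861073715388 -8.787519690721467 0.05027614945382194 0.012236198874025028
-9.925690255224247 0.040828635594248035
front mid [ 0.5415 -0.0327  0.078 ]
mouth ellipse [ 0.5417 -0.0325  0.06  ]
-9.527184202078331 -9.306571668522556 [ 0.5416 -0.033   0.02  ] 0.0692037087934672
[ 0.489  -0.0295  0.3858] [-15.92    -0.0068  81.5982]
```

```bash
python3 -m creep '[[0.1,0.12,0,0,87],[0.2,0.25,0,0,87],[0.3,0.38,0,0,87],[0.4,0.5,0,0,87],[0.5,0.62,0,0,87],[0.6,0.75,0,0,87],[0.7,0.88,0,0,87],[0.8,1,0,0,87]]'; python3 -m creep '[[0.1,0.12,0,0,87],[0.2,0.25,0,0,87],[0.3,0.38,0,0,87],[0.4,0.5,0,0,87],[0.5,0.62,0,0,87],[0.6,0.75,0,0,87],[0.7,0.88,0,0,87],[0.75,1,0,0,87]]';python3 -m creep '[[0,0.12,0,0,87],[0,0.25,0,0,87],[0,0.38,0,0,87],[0,0.5,0,0,87],[0,0.62,0,0,87],[0,0.75,0,0,87],[0,0.88,0,0,87],[0,1,0,0,87]]'; python3 -m creep '[[0,0.1,0,-0.02,87],[0,0.2,0,-0.04,87],[0,0.3,0,-0.06,87],[0,0.4,0,-0.08,87],[0,0.5,0,-0.1,87],[0,0.6,0,-0.11,87],[0,0.6,0,-0.11,87],[0,0.6,0,-0.11,87]]'
python3 - <<'E'
from h import *
snap('wrist','w3')
a=cv2.imread('pics/w3.png')
print(ctrl.get_obs()['tool_pos'],ctrl.get_obs()['orientation'])
E
```

```text
clock: 5.07
tool_pos: [0.4958, 0.0706, 0.2268]
orientation: [180.0, 0.0, 171.5]
force: [-0.1, 0.4, -0.7]
opening: 0.0869
clock: 5.73
tool_pos: [0.436, 0.1805, 0.2269]
orientation: [180.0, 0.0, 171.6]
force: [-0.1, -0.1, 0.1]
opening: 0.0869
clock: 6.4
tool_pos: [0.4519, 0.2807, 0.2264]
orientation: [-180.0, -0.0, 171.6]
force: [-0.1, 0.2, 0.3]
opening: 0.0871
clock: 7.07
tool_pos: [0.4603, 0.3393, 0.2261]
orientation: [-180.0, -0.0, -168.7]
force: [-0.9, -0.5, -0.3]
opening: 0.0867
[0.46024784 0.33882333 0.22625076] [-1.79974995e+02 -3.12511104e-02 -1.68687431e+02]
```

View pics/w3.png

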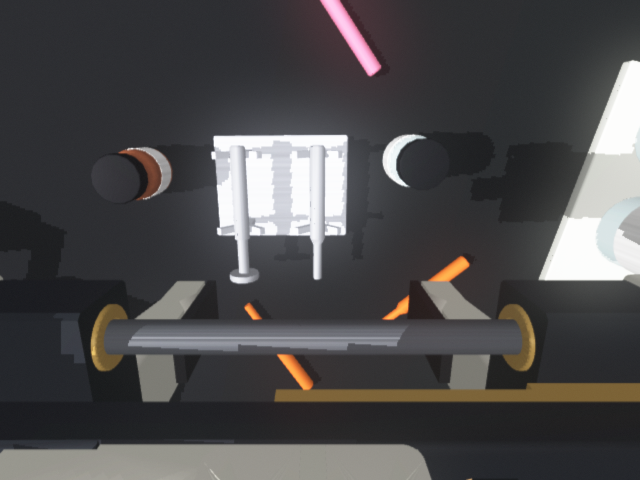

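Run:
```python
from h import *
np.set_printoptions(precision=4,suppress=True)
w=load('w3');a=w['img']
cv2.imwrite('pics/c6.png',cv2.resize(a[125:295,200:360],None,fx=3.5,fy=3.5,interpolation=cv2.INTER_CUBIC))
```

```text
(no output)
```

View pics/c6.png

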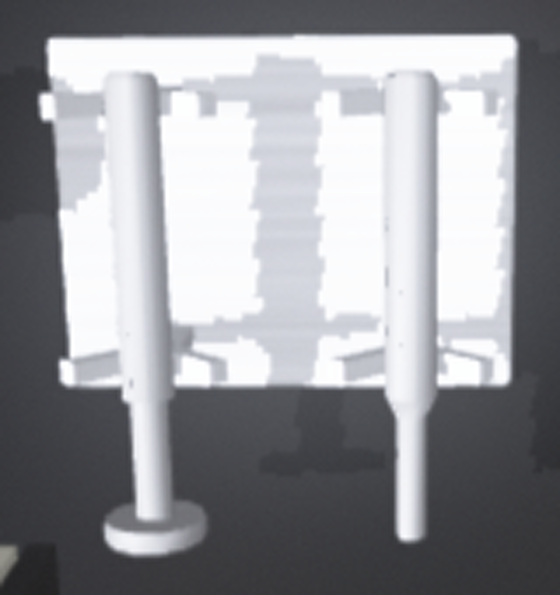

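Run:
```python
from h import *
np.set_printoptions(precision=4,suppress=True)
w=load('w3')
c=lambda u,v:((u+.5)/3.5+200-.5,(v+.5)/3.5+125-.5)
ang=lambda a,b:np.degrees(np.arctan2(*(b-a)[:2][::-1]))
r=onz(w,*c(410.5,74),.050);m=onz(w,*c(410.5,400),.045);t=onz(w,*c(410.5,535),.045)
print(r,m,t,ang(r,t),np.linalg.norm(r-t),np.linalg.norm(m-t))
C=[onz(w,*c(*p),.008) for p in [(48,38),(516,36),(511,384),(61,386)]]
print('rest',np.mean(C,0),ang(C[0],C[1])-90,ang(C[3],C[2])-90,ang(C[0],C[3]),ang(C[1],C[2]))
for n,a in [('tip',np.array([-.082,0])),('mid by m',np.array([-.042,0]))]:
    u=np.array([np.cos(np.radians(11.2)),np.sin(np.radians(11.2))])
    print(n,(t if n=='tip' else m)[:2]+u*a[0])
rc=np.mean(C,0);u=np.radians(11.2);print('from rest',rc[:2]+.035*np.array([-np.sin(u),np.cos(u)]))
```

```text
[0.3995 0.33   0.05  ] [0.4828 0.347  0.045 ] [0.5208 0.3547 0.045 ] 11.515391808744006 0.1238011318971364 0.038710662865392126
rest [0.447  0.3033 0.008 ] 11.545831750845963 11.57684387723036 9.408109679465351 11.88841513387916
tip [0.4403 0.3388]
mid by m [0.4416 0.3388]
from rest [0.4402 0.3376]
```

```bash
python3 -m creep '[[0.1,0.03,0.1,0,40],[0.2,0.03,0.25,0,40],[0.2,0.03,0.38,0,40],[0.2,0.03,0.5,0,40],[0.2,0.03,0.62,0,40],[0.2,0.03,0.75,0,40],[0.2,0.03,0.88,0,40],[0.2,0.03,1,0,40]]'
python3 - <<'E'
from h import *
snap('wrist','w4')
o=ctrl.get_obs();print(o['tool_pos'],o['orientation'],o['opening'])
E
```

```text
clock: 7.78
tool_pos: [0.4401, 0.3372, 0.1261]
orientation: [180.0, 0.0, -168.7]
force: [-0.0, 0.1, -1.1]
opening: 0.0419
[0.43915017 0.33621219 0.12373104] [-1.79901694e+02 -1.57882988e-01 -1.68745893e+02] 0.040872573383795296
```

View pics/w4.png

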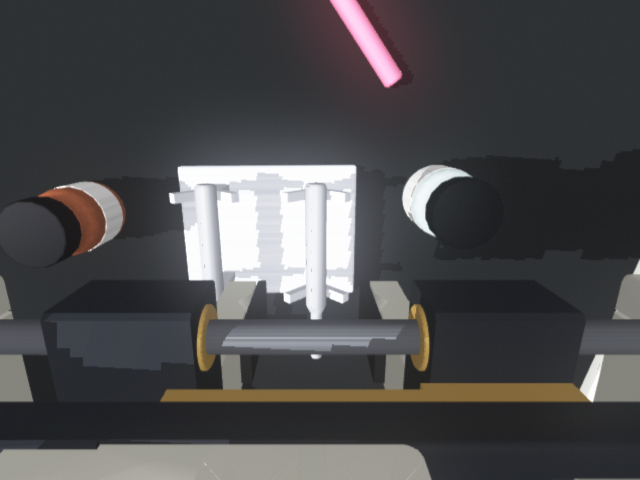

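Run:
```python
from h import *
np.set_printoptions(precision=4,suppress=True)
w=load('w4');a=cv2.cvtColor(w['img'],cv2.COLOR_BGR2GRAY).astype(int)
cv2.imwrite('pics/c7.png',cv2.resize(w['img'][170:370,270:370],None,fx=3,fy=3,interpolation=cv2.INTER_CUBIC))
for p in [(316.5,190),(316,260),(316.5,300),(317,357)]: print(onz(w,*p,.045))
print(w['xyz'])
```

```text
[0.4031 0.3315 0.045 ]
[0.4494 0.3405 0.045 ]
[0.4781 0.3466 0.045 ]
[0.5223 0.3559 0.045 ]
[0.368  0.3218 0.2855]
```

View pics/c7.png

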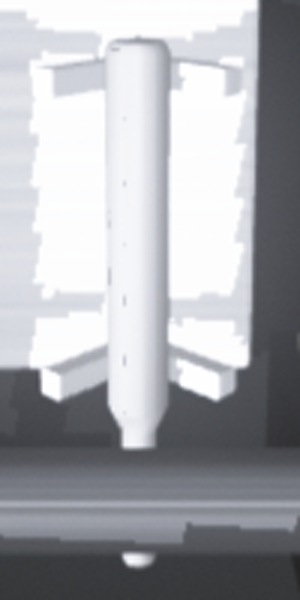

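```bash
python3 -m creep '[[-0.01,0.015,0.12,0,40],[-0.01,0.015,0.25,0,40],[-0.01,0.015,0.4,0,40],[-0.01,0.015,0.55,0,40],[-0.01,0.015,0.7,0,40],[-0.01,0.015,0.82,0,40],[-0.01,0.015,0.92,0,40],[-0.01,0.015,1,0,40]]'
python3 - <<'E'
from h import *
snap('wrist','w5');snap('side','s5')
o=ctrl.get_obs();print(o['tool_pos'],o['orientation'],o['opening'],o['force'])
a=cv2.imread('pics/s5.png');cv2.imwrite('pics/c8.png',cv2.resize(a[300:460,180:380],None,fx=3.5,fy=3.5))
E
```

```text
clock: 8.5
tool_pos: [0.4409, 0.3391, 0.0261]
orientation: [-180.0, -0.0, -168.7]
force: [-0.5, 1.5, 0.6]
opening: 0.0404
[0.44050549 0.3386611  0.02564004] [-1.79928338e+02 -7.87446963e-02 -1.68662093e+02] 0.04006429762891057 [-0.42560935 -0.0825277   0.23673193]
```

View pics/w5.png

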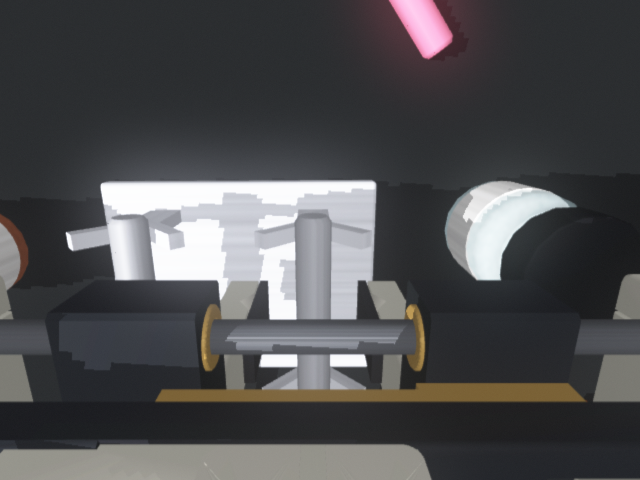

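View pics/c8.png

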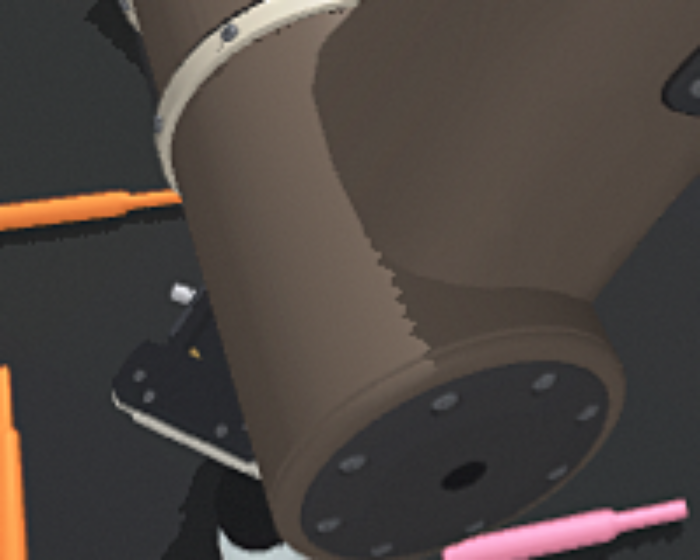

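```bash
python3 -m creep '[[0,0,0,0,30],[0,0,0,0,20],[0,0,0,0,10],[0,0,0,0,0],[0,0,0,0,0],[0,0,0,0,0],[0,0,0,0,0],[0,0,0,0,0]]'; python3 -m creep '[[0,0,-0.06,0,0],[0,0,-0.12,0,0],[0,0,-0.22,0,0],[0,0,-0.35,0,0],[0,0,-0.48,0,0],[0,0,-0.6,0,0],[0,0,-0.7,0,0],[0,0,-0.75,0,0]]'
python3 - <<'E'
from h import *
snap('wrist','w6')
o=ctrl.get_obs();print(o['tool_pos'],o['orientation'],o['opening'],o['force'])
E
```

```text
clock: 9.27
tool_pos: [0.4411, 0.3395, 0.027]
orientation: [180.0, 0.0, -168.6]
force: [-0.2, -1.7, 5.3]
opening: 0.0128
clock: 9.93
tool_pos: [0.4413, 0.34, 0.1036]
orientation: [179.9, 0.1, -168.6]
force: [-0.4, -0.1, -0.8]
opening: 0.013
[0.44146259 0.34013823 0.10384603] [ 1.79888019e+02  1.27277828e-01 -1.68608712e+02] 0.012981671162362424 [ 0.70362333  0.32954349 -0.13111819]
```

View pics/w6.png

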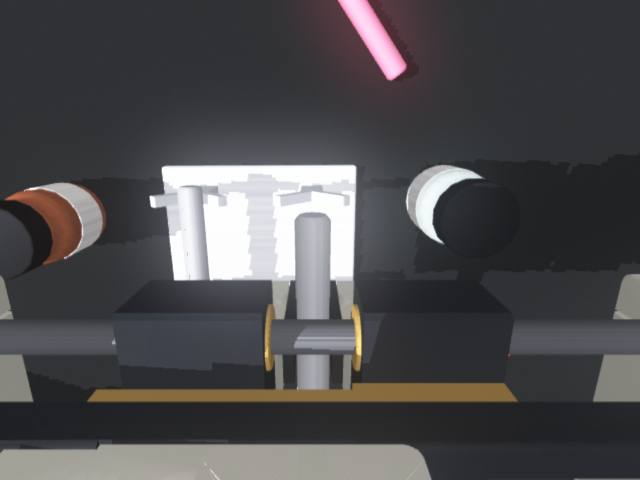

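```bash
python3 -m creep '[[0,-0.08,0,0,0],[0.02,-0.2,0,0,0],[0.05,-0.33,0,0,0],[0.1,-0.46,0,0,0],[0.15,-0.6,0,0,0],[0.2,-0.74,0,0,0],[0.25,-0.87,0,0,0],[0.3,-1,0,0,0]]'; python3 -m creep '[[0.05,-0.12,0,0,0],[0.1,-0.25,0,0,0],[0.15,-0.38,0,0,0],[0.2,-0.5,0,0,0],[0.25,-0.62,0,0,0],[0.3,-0.75,0,0,0],[0.35,-0.88,0,0,0],[0.4,-1,0,0,0]]';  python3 -m creep '[[0,-0.12,0,0,0],[0,-0.25,0,0,0],[0,-0.38,0,0,0],[0,-0.5,0,0,0],[0,-0.62,0,0,0],[0,-0.75,0,0,0],[0,-0.88,0,0,0],[0.05,-1,0,0,0]]'; python3 -m creep '[[0,-0.1,0,0.02,0],[0,-0.2,0,0.04,0],[0,-0.3,0,0.06,0],[0,-0.4,0,0.08,0],[0,-0.48,0,0.1,0],[0,-0.48,0,0.115,0],[0,-0.48,0,0.115,0],[0,-0.48,0,0.115,0]]'
python3 - <<'E'
from h import *
snap('wrist','w7');snap('side','s7');snap('top','t7')
o=ctrl.get_obs();print(o['tool_pos'],o['orientation'],o['opening'],o['force'])
a=cv2.imread('pics/s7.png');cv2.imwrite('pics/c9.png',cv2.resize(a[170:320,280:480],None,fx=4,fy=4,interpolation=cv2.INTER_CUBIC))
E
```

```text
clock: 10.65
tool_pos: [0.4308, 0.2336, 0.1016]
orientation: [180.0, 0.0, -168.6]
force: [-0.4, 0.8, 0.2]
opening: 0.0131
clock: 11.32
tool_pos: [0.4114, 0.1281, 0.1015]
orientation: [-180.0, -0.0, -168.6]
force: [0.0, 0.6, -0.5]
opening: 0.0134
clock: 11.98
tool_pos: [0.427, 0.0294, 0.1016]
orientation: [-180.0, 0.0, -168.6]
force: [0.8, 1.0, -0.7]
opening: 0.0129
clock: 12.65
tool_pos: [0.4356, -0.0171, 0.1015]
orientation: [180.0, -0.0, 170.7]
force: [0.9, -0.1, -1.6]
opening: 0.013
[ 0.43582132 -0.0166343   0.10159906] [1.79997616e+02 1.69711586e-03 1.70760161e+02] 0.012591511164111177 [-0.26804551  0.02322286 -1.25817848]
```

View pics/w7.png

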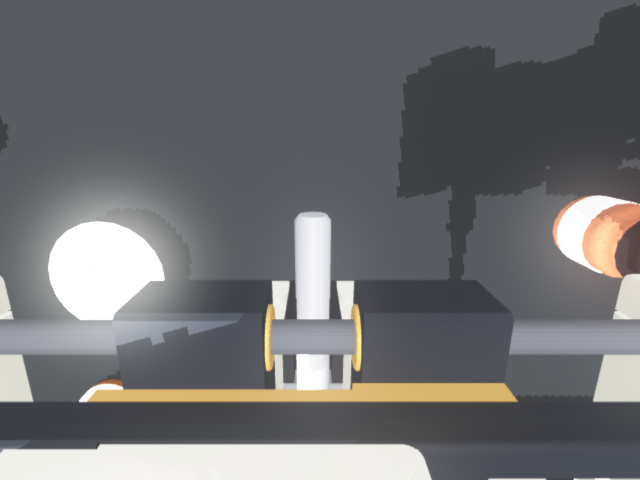

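View pics/c9.png

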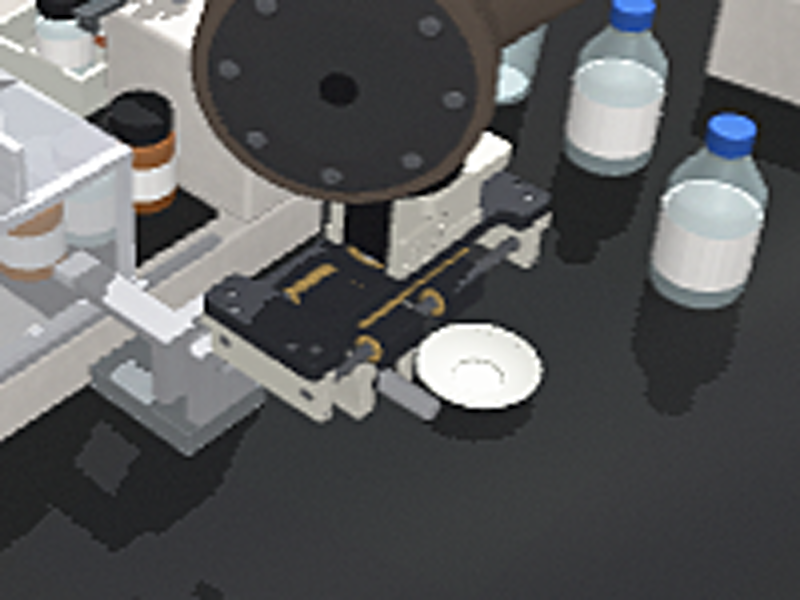

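View pics/t7.png

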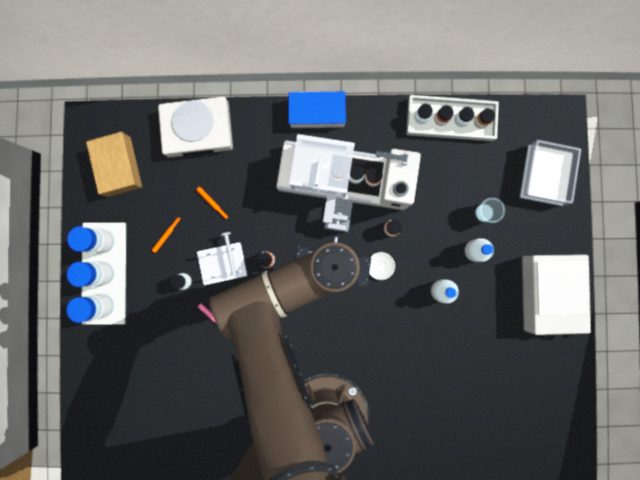

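```bash
python3 -m creep '[[0,0.01,0.1,0,0],[0,0.01,0.2,0,0],[0,0.01,0.3,0,0],[0,0.01,0.4,0,0],[0,0.01,0.5,0,0],[0,0.01,0.58,0,0],[0,0.01,0.605,0,0],[0,0.01,0.605,0,0]]'
python3 - <<'E'
from h import *
snap('wrist','w8');snap('side','s8');snap('top','t8')
o=ctrl.get_obs();print(o['tool_pos'],o['orientation'],o['opening'],o['force'])
a=cv2.imread('pics/s8.png');cv2.imwrite('pics/c10.png',cv2.resize(a[190:290,290:420],None,fx=6,fy=6,interpolation=cv2.INTER_CUBIC))
a=cv2.imread('pics/t8.png');cv2.imwrite('pics/c11.png',cv2.resize(a[190:290,290:420],None,fx=6,fy=6,interpolation=cv2.INTER_CUBIC))
E
```

```text
clock: 13.47
tool_pos: [0.4357, -0.0157, 0.0405]
orientation: [-180.0, -0.1, 170.7]
force: [0.2, 0.2, -0.5]
opening: 0.0133
[ 0.43653703 -0.01546143  0.04150606] [1.79982028e+02 3.91024161e-02 1.70700173e+02] 0.013408774674894675 [ 0.23764657 -0.20090468 -0.86290042]
```

View pics/c10.png

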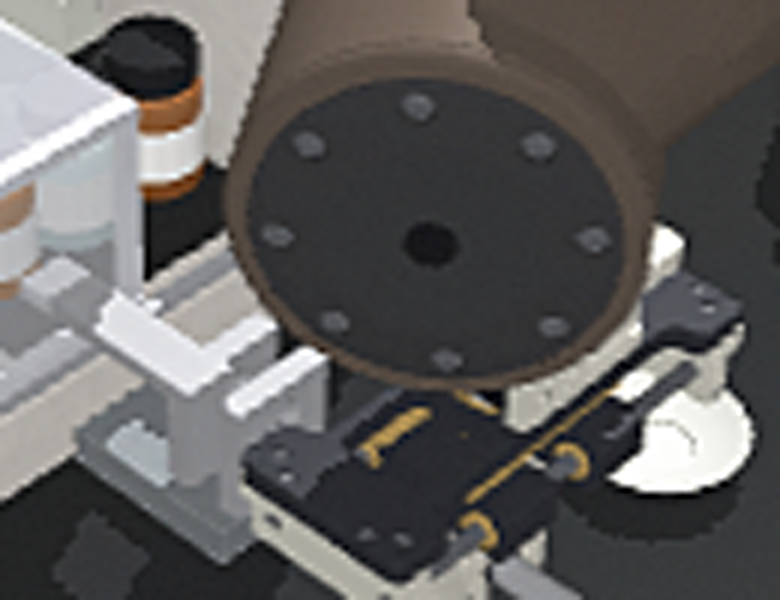

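View pics/c11.png

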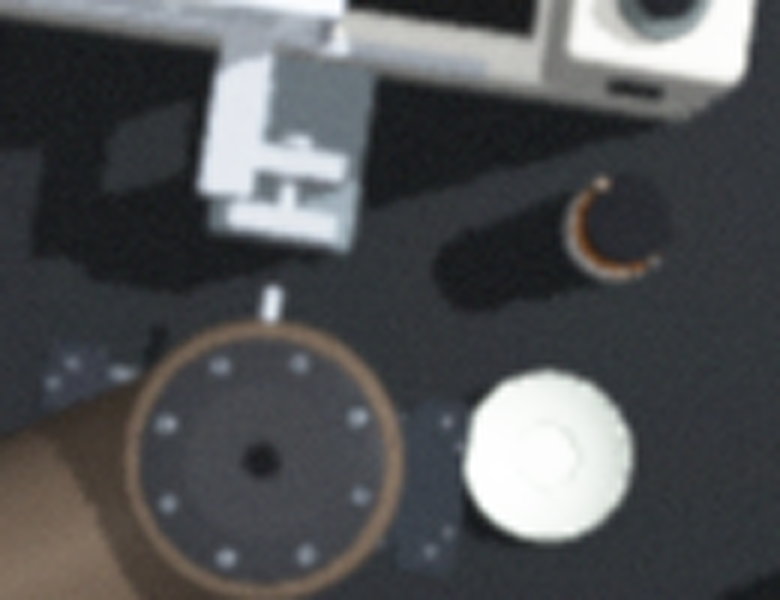

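View pics/w8.png

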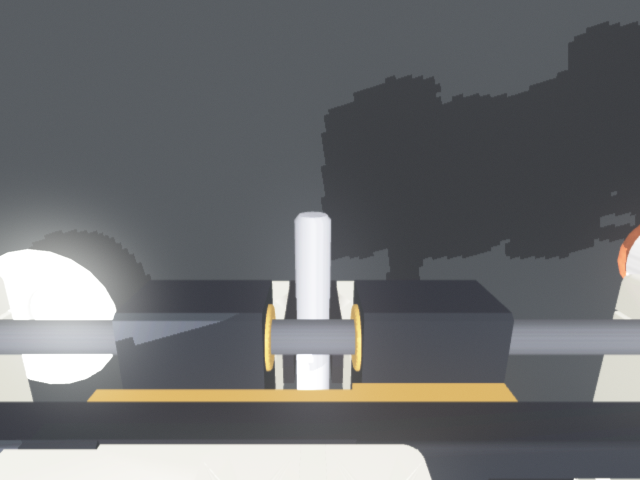

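Run:
```python
from h import *
np.set_printoptions(precision=4,suppress=True)
t=load('t8');w=load('w8')
c=lambda u,v:((u+.5)/6+290-.5,(v+.5)/6+190-.5)
print('tip',onz(t,*c(273.5,289),.06),onz(t,*c(269,318),.06),'pin gap',onz(t,*c(289,193),.065),'cheek front ends',onz(t,*c(228,222),.078),onz(t,*c(336,238),.078))
d=np.array([np.cos(np.radians(-9.25)),np.sin(np.radians(-9.25)),0])
tcp=np.array([.4361,-.0156,.041])
for z in (.054,.06,.066):
  print(z,proj(w,tcp*[1,1,0]+[0,0,z]-d*.042), proj(w,tcp*[1,1,0]+[0,0,z+.007]-d*.04))
a=w['img'];cv2.imwrite('pics/c12.png',cv2.resize(a[200:300,280:350],None,fx=6,fy=6))
```

```text
tip [ 0.5134 -0.0314  0.06  ] [ 0.4997 -0.0291  0.06  ] pin gap [ 0.5584 -0.039   0.065 ] cheek front ends [ 0.544 -0.01   0.078] [ 0.5361 -0.0604  0.078 ]
0.054 (np.float64(314.6135807714994), np.float64(214.59611537951002)) (np.float64(314.69507587990006), np.float64(223.7003902246765))
0.06 (np.float64(314.68545059071226), np.float64(217.94802922937478)) (np.float64(314.7736210216366), np.float64(227.58692053030308))
0.066 (np.float64(314.76335422928753), np.float64(221.58134895863103)) (np.float64(314.85907115487566), np.float64(231.81511528534995))
```

View pics/c12.png

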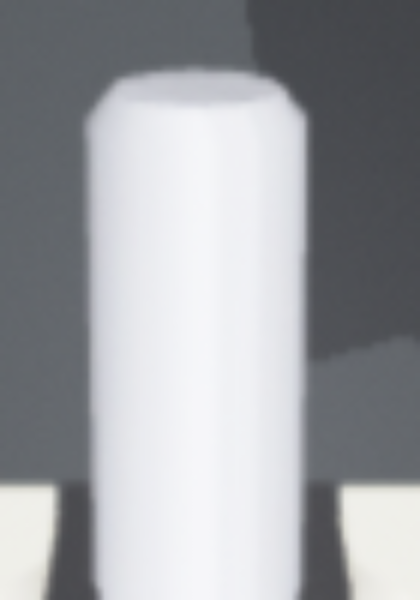

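```bash
python3 -m creep '[[-0.06,0,0,0,0],[-0.12,0,0,0,0],[-0.18,0,0,0,0],[-0.22,0,0,0,0],[-0.25,0,0,0,0],[-0.27,0,0,0,0],[-0.28,0,0,0,0],[-0.28,0,0,0,0]]'
python3 - <<'E'
from h import *
snap('top','t9')
o=ctrl.get_obs();print(o['tool_pos'],o['orientation'],o['opening'],o['force'])
a=cv2.imread('pics/t9.png');cv2.imwrite('pics/c13.png',cv2.resize(a[190:290,290:420],None,fx=6,fy=6,interpolation=cv2.INTER_CUBIC))
E
```

```text
clock: 14.28
tool_pos: [0.4639, -0.0203, 0.041]
orientation: [-180.0, -0.0, 170.7]
force: [-0.1, 0.1, -1.8]
opening: 0.0134
[ 0.46365108 -0.02025102  0.04096909] [-1.79990902e+02 -1.66891977e-02  1.70669060e+02] 0.012745902574867591 [-0.44634751 -0.14339451 -0.78128488]
```

View pics/c13.png

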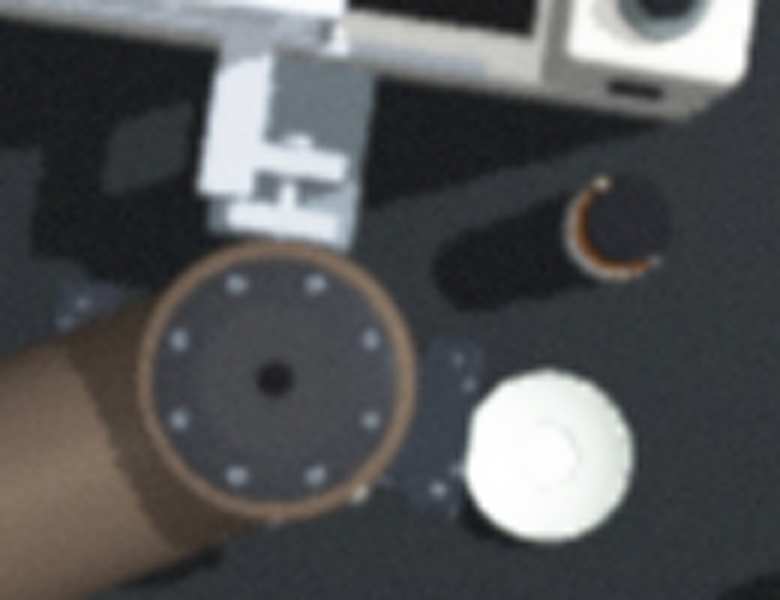

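```bash
python3 -m creep '[[-0.02,0,0,0,0],[-0.04,0,0,0,0],[-0.05,0,0,0,0],[-0.06,0,0,0,0],[-0.07,0,0,0,0],[-0.08,0,0,0,0],[-0.09,0,0,0,0],[-0.1,0,0,0,0]]'
python3 -c "
from h import *
o=ctrl.get_obs();print(o['tool_pos'],o['orientation'],o['opening'],o['force'])"
```

```text
clock: 15.0
tool_pos: [0.4702, -0.0224, 0.0399]
orientation: [-179.9, -0.3, 170.6]
force: [-9.4, 3.7, 0.8]
opening: 0.0131
[ 0.4701565  -0.02237168  0.03994862] [-179.8897019    -0.34002512  170.62699398] 0.013061934635070055 [-9.39360581  3.67639304  0.8196115 ]
```

```bash
python3 -m creep '[[-0.02,0,0,0,0],[-0.04,0,0,0,0],[-0.06,0,0,0,0],[-0.07,0,0,0,0],[-0.08,0,0,0,0],[-0.09,0,0,0,0],[-0.1,0,0,0,0],[-0.1,0,0,0,0]]'
python3 -c "
from h import *
o=ctrl.get_obs();print(o['tool_pos'],o['orientation'],o['opening'],o['force'])
a=snap('wrist','w10');snap('side','s10')"
python3 - <<'E'
import cv2
a=cv2.imread('pics/s10.png');cv2.imwrite('pics/c14.png',cv2.resize(a[190:290,280:410],None,fx=6,fy=6,interpolation=cv2.INTER_CUBIC))
E
```

```text
clock: 15.67
tool_pos: [0.4802, -0.024, 0.0399]
orientation: [-179.9, -0.3, 170.6]
force: [-8.2, 3.4, 0.4]
opening: 0.0134
[ 0.48016374 -0.02396782  0.03992534] [-179.89054201   -0.33761352  170.62831366] 0.013442354190552206 [-8.17016925  3.43165441  0.37417541]
```

View pics/c14.png

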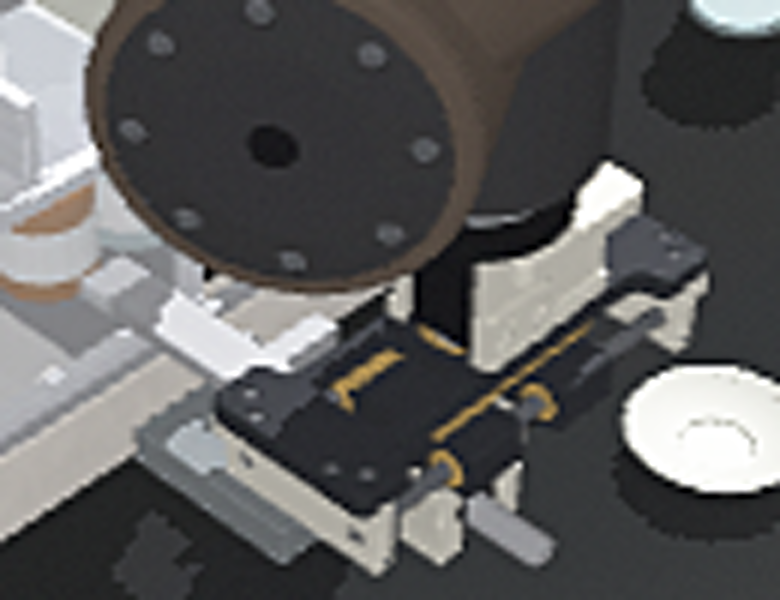

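View pics/w10.png

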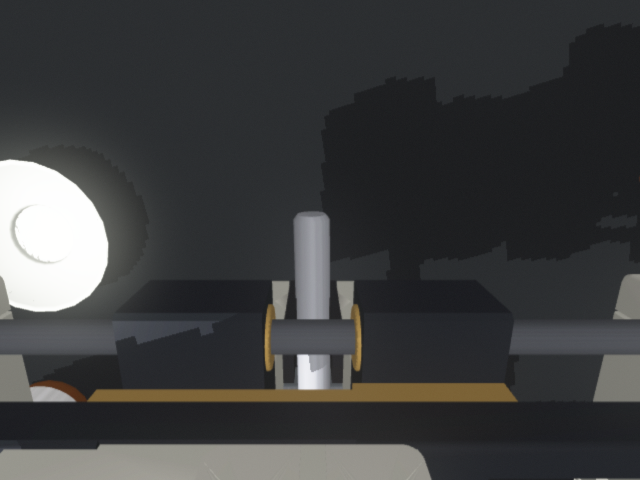

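```bash
python3 -m creep '[[-0.02,0,0,0,0],[-0.03,0,0,0,0],[-0.04,0,0,0,0],[-0.05,0,0,0,0],[-0.06,0,0,0,0],[-0.07,0,0,0,0],[-0.08,0,0,0,0],[-0.08,0,0,0,0]]'
python3 -c "
from h import *
o=ctrl.get_obs();print(o['tool_pos'],o['orientation'],o['opening'],o['force'])"
```

```text
clock: 16.43
tool_pos: [0.488, -0.0253, 0.0399]
orientation: [-179.9, -0.3, 170.6]
force: [-7.3, 2.2, 0.5]
opening: 0.013
[ 0.48802921 -0.02525567  0.03992317] [-179.89169969   -0.34031801  170.6281833 ] 0.013040092654023762 [-7.30464958  2.15047731  0.49609075]
```

Still moving freely; keep going in small amounts until the stop shows in the force.

```bash
python3 -m creep '[[-0.01,0,0,0,0],[-0.02,0,0,0,0],[-0.03,0,0,0,0],[-0.035,0,0,0,0],[-0.04,0,0,0,0],[-0.04,0,0,0,0],[-0.04,0,0,0,0],[-0.04,0,0,0,0]]'
python3 -c "
from h import *
o=ctrl.get_obs();print(o['tool_pos'],o['orientation'],o['opening'],o['force'])"
```

```text
clock: 17.1
tool_pos: [0.4913, -0.026, 0.0397]
orientation: [-179.9, -0.4, 170.6]
force: [-10.7, 3.7, 0.4]
opening: 0.013
[ 0.49129776 -0.02595857  0.03973394] [-179.87909991   -0.39639972  170.61684714] 0.01298023678538117 [-10.73117096   3.74490962   0.35164922]
```

```bash
python3 -m creep '[[-0.01,0,0,0,0],[-0.02,0,0,0,0],[-0.03,0,0,0,0],[-0.035,0,0,0,0],[-0.04,0,0,0,0],[-0.04,0,0,0,0],[-0.04,0,0,0,0],[-0.04,0,0,0,0]]'
python3 -c "
from h import *
o=ctrl.get_obs();print(o['tool_pos'],o['orientation'],o['opening'],o['force'])
snap('wrist','w11')"
```

```text
clock: 17.77
tool_pos: [0.4915, -0.0273, 0.0385]
orientation: [-179.8, -0.8, 170.5]
force: [-16.8, 5.5, 1.0]
opening: 0.0127
[ 0.4915386  -0.02728878  0.03851746] [-179.76361513   -0.75501396  170.54765974] 0.012699302331936325 [-16.79614057   5.46782608   0.99803349]
```

View pics/w11.png

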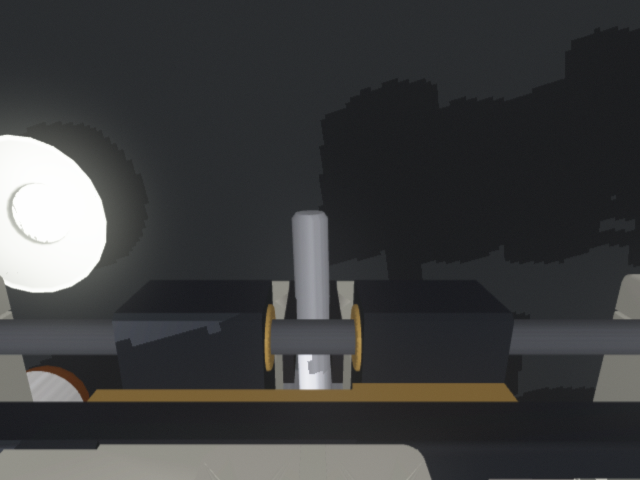

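```bash
python3 -m creep '[[0.05,0,0,0,0],[0.14,0,0,0,0],[0.24,0,0,0,0],[0.34,0,0,0,0],[0.44,0,0,0,0],[0.54,0,0,0,0],[0.64,0,0,0,0],[0.64,0,0,0,0]]'
python3 -m creep '[[0,0,-0.1,0,0],[0,0,-0.2,0,0],[0,0,-0.3,0,0],[0,0,-0.4,0,0],[0,-0.01,-0.5,0,0],[0,-0.01,-0.6,0,0],[0,-0.01,-0.605,0,0],[0,-0.01,-0.605,0,0]]'
python3 -c "
from h import *
o=ctrl.get_obs();print(o['tool_pos'],o['orientation'],o['opening'],o['force'])
snap('top','t12');snap('wrist','w12')
a=cv2.imread('pics/t12.png');cv2.imwrite('pics/c15.png',cv2.resize(a[170:290,290:420],None,fx=5,fy=5,interpolation=cv2.INTER_CUBIC))"
```

```text
clock: 18.48
tool_pos: [0.4338, -0.0157, 0.0411]
orientation: [-180.0, -0.0, 170.7]
force: [-0.7, 0.6, -0.7]
opening: 0.0128
clock: 19.15
tool_pos: [0.4364, -0.0164, 0.1019]
orientation: [179.9, 0.1, 170.7]
force: [-0.6, 0.2, -0.8]
opening: 0.0129
[ 0.43636335 -0.01635746  0.10193686] [1.79945670e+02 8.43037724e-02 1.70684343e+02] 0.012901143571205389 [-0.56934681  0.18948119 -0.81039371]
```

View pics/c15.png

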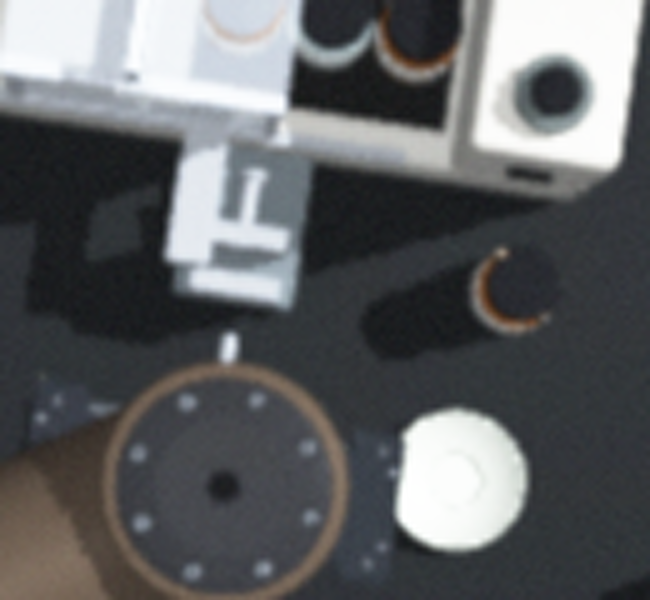

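View pics/w12.png

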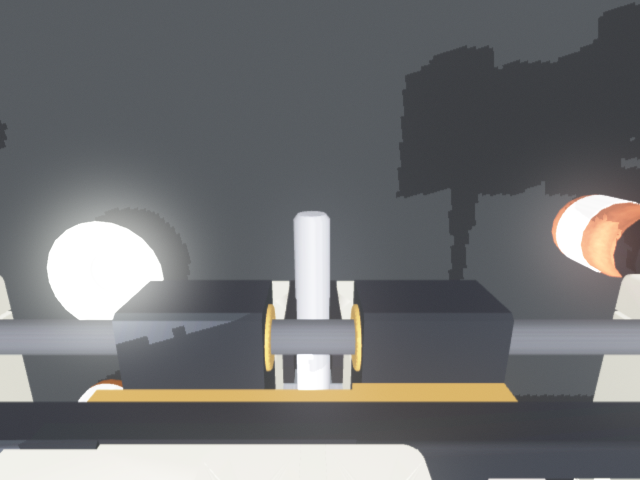

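```bash
python3 -m creep '[[0,0,0,-0.02,0],[0,0,0,-0.04,0],[0,0,0,-0.06,0],[0,0,0,-0.08,0],[0,0,0,-0.1,0],[0,0,0,-0.115,0],[0,0,0,-0.115,0],[0,0,0,-0.115,0]]'
python3 -m creep '[[-0.01,0.1,0,0,0],[-0.02,0.22,0,0,0],[-0.03,0.35,0,0,0],[-0.04,0.48,0,0,0],[-0.05,0.62,0,0,0],[-0.05,0.75,0,0,0],[-0.05,0.88,0,0,0],[-0.05,1,0,0,0]]'
python3 -m creep '[[-0.05,0.12,0,0,0],[-0.1,0.25,0,0,0],[-0.15,0.38,0,0,0],[-0.2,0.5,0,0,0],[-0.25,0.62,0,0,0],[-0.3,0.75,0,0,0],[-0.35,0.88,0,0,0],[-0.4,1,0,0,0]]'
python3 -m creep '[[-0.04,0.12,0,0,0],[-0.08,0.25,0,0,0],[-0.12,0.38,0,0,0],[-0.16,0.5,0,0,0],[-0.2,0.62,0,0,0],[-0.24,0.75,0,0,0],[-0.28,0.88,0,0,0],[-0.3,1,0,0,0]]'
python3 -m creep '[[0,0.1,0,0,0],[0,0.2,0,0,0],[0,0.3,0,0,0],[0,0.4,0,0,0],[0,0.46,0,0,0],[0,0.48,0,0,0],[0,0.48,0,0,0],[0,0.48,0,0,0]]'
python3 -c "
from h import *
o=ctrl.get_obs();print(o['tool_pos'],o['orientation'],o['opening'],o['force'])
snap('top','t13');snap('wrist','w13')"
```

```text
clock: 19.92
tool_pos: [0.4356, -0.0167, 0.1009]
orientation: [-180.0, -0.1, -168.7]
force: [0.2, 0.2, -0.9]
opening: 0.0129
clock: 20.58
tool_pos: [0.4208, 0.0835, 0.1014]
orientation: [180.0, -0.0, -168.7]
force: [1.4, -1.3, -1.2]
opening: 0.013
clock: 21.25
tool_pos: [0.4409, 0.1898, 0.1015]
orientation: [-180.0, -0.0, -168.6]
force: [-0.7, -0.3, -0.1]
opening: 0.013
clock: 21.92
tool_pos: [0.4506, 0.2938, 0.1015]
orientation: [180.0, 0.0, -168.6]
force: [1.0, -0.6, -0.8]
opening: 0.0129
clock: 22.58
tool_pos: [0.4407, 0.3391, 0.1015]
orientation: [-180.0, -0.0, -168.6]
force: [-0.8, -0.5, -0.7]
opening: 0.0129
[0.4407266  0.33913818 0.10152998] [-1.79991401e+02 -1.25792318e-02 -1.68617558e+02] 0.012926447602827209 [-0.7539543  -0.47158318 -0.69987803]
```

View pics/w13.png

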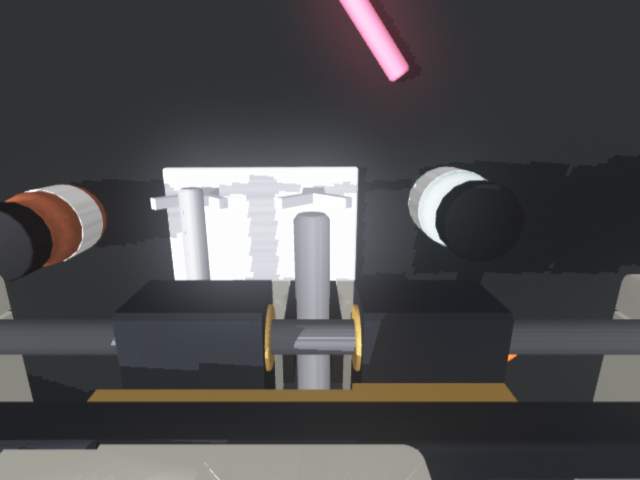

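```bash
python3 -m creep '[[0,0,0.12,0,0],[0,0,0.25,0,0],[0,0,0.38,0,0],[0,0,0.5,0,0],[0,0,0.6,0,0],[0,0,0.68,0,0],[0,0,0.72,0,0],[0,0,0.745,0,0]]'
python3 -m creep '[[0,0,0,0,0],[0,0,0,0,16],[0,0,0,0,20],[0,0,0,0,26],[0,0,0,0,32],[0,0,0,0,38],[0,0,0,0,38],[0,0,0,0,38]]'
python3 -c "
from h import *
o=ctrl.get_obs();print(o['tool_pos'],o['orientation'],o['opening'],o['force'])
snap('wrist','w14')"
```

```text
clock: 23.35
tool_pos: [0.441, 0.3393, 0.0269]
orientation: [-180.0, -0.0, -168.6]
force: [-5.4, -0.4, 13.6]
opening: 0.0132
clock: 24.02
tool_pos: [0.4409, 0.3394, 0.0271]
orientation: [180.0, 0.0, -168.6]
force: [-0.4, 0.3, 0.5]
opening: 0.0375
[0.44088983 0.33937597 0.02710928] [ 1.79996662e+02  3.83012501e-03 -1.68621508e+02] 0.037453767098826786 [-0.35763491  0.26950466  0.50600138]
```

View pics/w14.png

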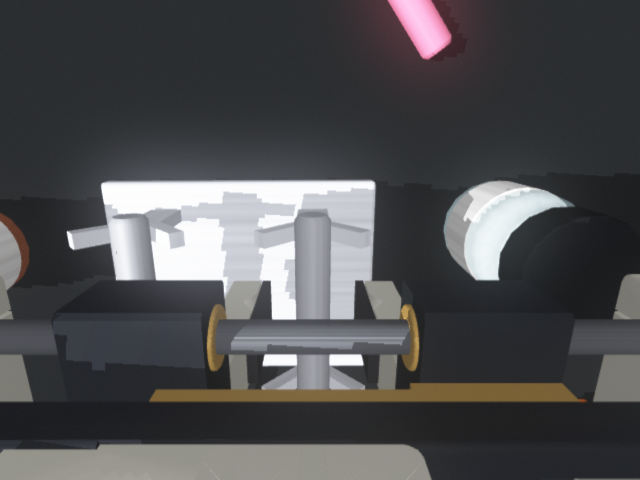

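```bash
python3 -m creep '[[0,0,-0.06,0,38],[0,0,-0.15,0,38],[0,0,-0.27,0,38],[0,0,-0.42,0,38],[0,0,-0.57,0,38],[0,0,-0.72,0,38],[0,0,-0.87,0,38],[0,0,-1,0,38]]'
python3 -m creep '[[-0.02,0,-0.12,0,38],[-0.04,0,-0.25,0,38],[-0.08,0,-0.38,0,38],[-0.12,0,-0.5,0,38],[-0.15,0,-0.62,0,38],[-0.2,0,-0.75,0,38],[-0.2,0,-0.88,0,38],[-0.2,0,-1,0,38]]'
python3 -c "
from h import *
o=ctrl.get_obs();print(o['tool_pos'],o['orientation'],o['opening'],o['force'])
snap('wrist','w15')
a=cv2.imread('pics/w15.png');cv2.imwrite('pics/c16.png',cv2.resize(a[125:295,200:360],None,fx=3.5,fy=3.5,interpolation=cv2.INTER_CUBIC))"
```

```text
clock: 24.73
tool_pos: [0.4411, 0.3396, 0.1293]
orientation: [179.9, 0.1, -168.6]
force: [-0.4, 0.2, -0.5]
opening: 0.038
clock: 25.4
tool_pos: [0.4607, 0.3432, 0.2289]
orientation: [180.0, 0.1, -168.6]
force: [-0.3, 0.4, 0.1]
opening: 0.0379
[0.46068784 0.34318783 0.22890079] [ 1.79964549e+02  5.13141365e-02 -1.68635650e+02] 0.037872175921606 [-0.31087411  0.4372296   0.07469433]
```

View pics/c16.png

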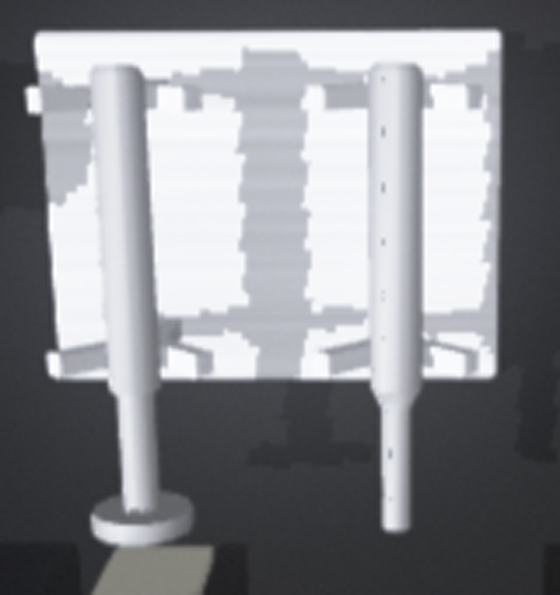

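```bash
python3 -m creep '[[-0.1,-0.1,0,0.02,30],[-0.2,-0.2,0,0.04,20],[-0.3,-0.32,0,0.06,10],[-0.4,-0.45,0,0.08,0],[-0.5,-0.6,0,0.1,0],[-0.6,-0.73,0,0.115,0],[-0.65,-0.86,0,0.115,0],[-0.65,-0.98,0,0.115,0]]'
python3 -c "
from h import *
o=ctrl.get_obs();print(o['tool_pos'],o['orientation'],o['opening'],o['force'])
snap('top','t16');snap('side','s16')
a=cv2.imread('pics/t16.png');cv2.imwrite('pics/c17.png',cv2.resize(a[120:240,270:430],None,fx=5,fy=5,interpolation=cv2.INTER_CUBIC))
a=cv2.imread('pics/s16.png');cv2.imwrite('pics/c18.png',cv2.resize(a[145:300,215:375],None,fx=3.8,fy=3.8,interpolation=cv2.INTER_CUBIC))"
```

```text
clock: 26.12
tool_pos: [0.5442, 0.2591, 0.2272]
orientation: [-180.0, 0.0, 170.7]
force: [-0.9, 0.1, -0.2]
opening: 0.0005
[0.5442374  0.25913285 0.22719166] [-1.79999508e+02  8.12468593e-03  1.70738637e+02] 0.0005119359230802328 [-0.85470022  0.09060265 -0.15706603]
```

View pics/c17.png

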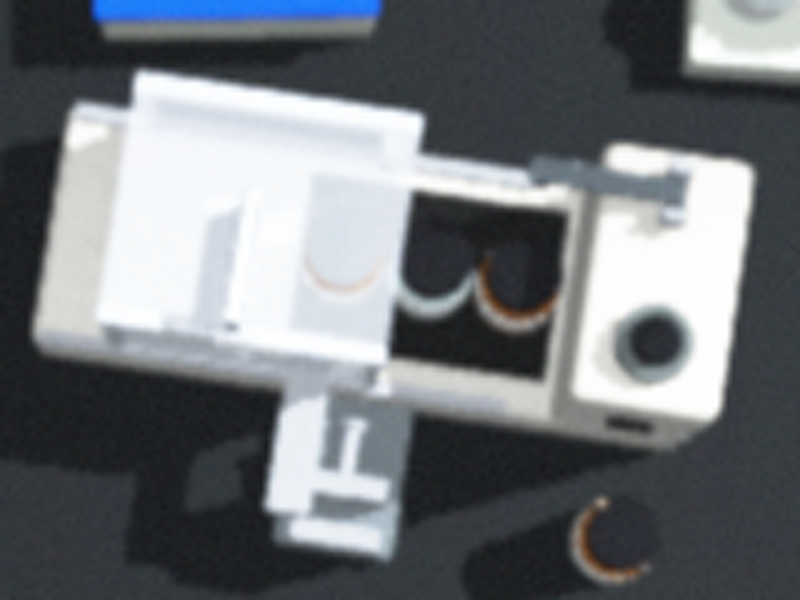

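View pics/c18.png

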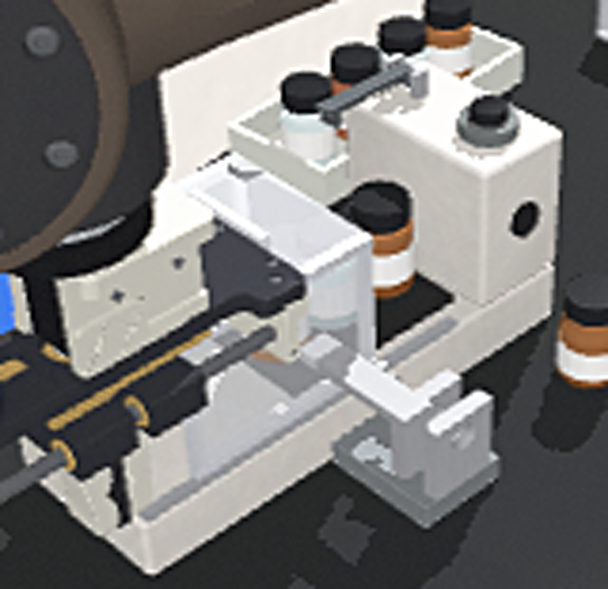

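```bash
python3 -m creep '[[-0.12,-0.1,0,0,0],[-0.25,-0.2,0,0,0],[-0.38,-0.3,0,0,0],[-0.5,-0.4,0,0,0],[-0.62,-0.5,0,0,0],[-0.75,-0.6,0,0,0],[-0.88,-0.7,0,0,0],[-1,-0.8,0,0,0]]'
python3 -m creep '[[-0.12,-0.1,0,0,0],[-0.25,-0.2,0,0,0],[-0.38,-0.3,0,0,0],[-0.5,-0.4,0,0,0],[-0.62,-0.5,0,0,0],[-0.7,-0.6,0.0,0,0],[-0.79,-0.7,0,0,0],[-0.79,-0.78,0,0,0]]'
python3 -c "
from h import *
o=ctrl.get_obs();print(o['tool_pos'],o['orientation'],o['opening'],o['force'])
snap('top','t17');snap('side','s17')
a=cv2.imread('pics/s17.png');cv2.imwrite('pics/c19.png',cv2.resize(a[100:300,180:400],None,fx=3,fy=3,interpolation=cv2.INTER_CUBIC))"
```

```text
clock: 26.88
tool_pos: [0.6292, 0.1647, 0.2274]
orientation: [180.0, 0.0, 170.8]
force: [-0.1, 0.3, -0.2]
opening: 0.0003
clock: 27.55
tool_pos: [0.6957, 0.0736, 0.2265]
orientation: [-180.0, -0.0, 170.6]
force: [0.2, 0.9, 1.0]
opening: 0.0003
[0.69566113 0.07356317 0.22649525] [-1.79972934e+02 -1.78226273e-02  1.70634708e+02] 0.00027522717782397214 [0.17573257 0.85927133 0.98660679]
```

View pics/c19.png

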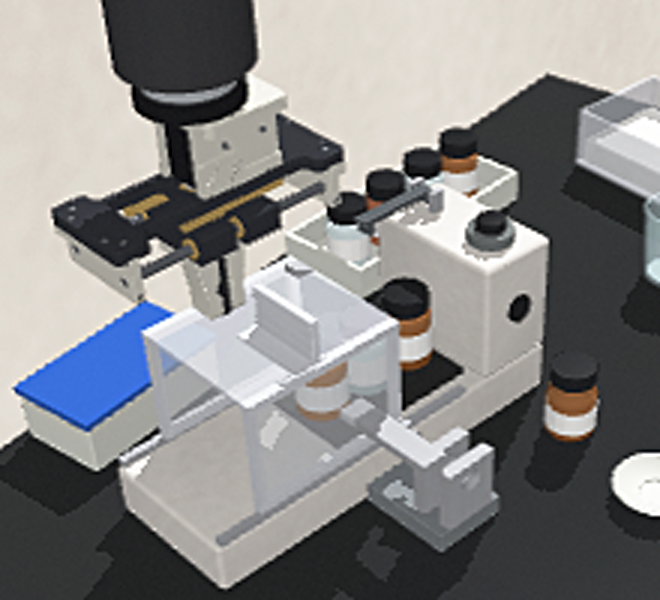

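View pics/t17.png

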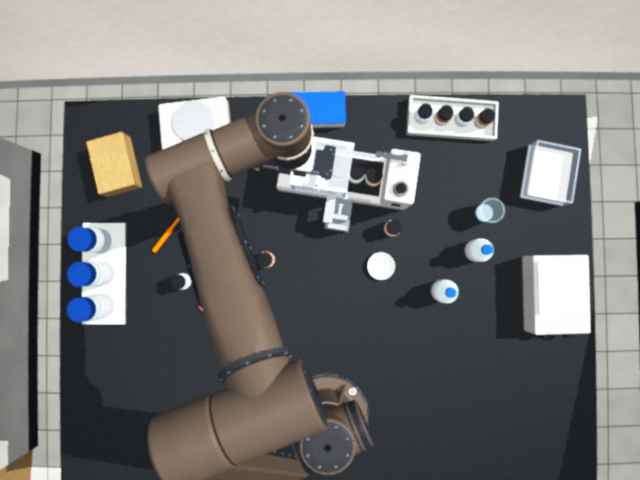

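```bash
python3 -c "
from h import *
s=load('s17')
f=lambda P:[round(float((a-o)*3)) for a,o in zip(proj(s,P),(180,100))]
print('tcp',f([.6957,.0736,.2265]))
O=np.array([.6798,-.0551]);d=np.array([.987,-.16]);n=np.array([.16,.987])
for x,y,z in [(0,.0695,.205),(-.035,.0695,.205),(.035,.0695,.205),(-.035,.0695,.165),(-.0655,.1375,.165),(.0655,.1375,.165),(-.0655,-.0165,.165),(-.015,-.15,.187)]: print((x,y,z),f([*(O+d*x+n*y),z]))
"
```

```text
tcp [214, 310]
(0, 0.0695, 0.205) [276, 298]
(-0.035, 0.0695, 0.205) [306, 316]
(0.035, 0.0695, 0.205) [247, 279]
(-0.035, 0.0695, 0.165) [309, 359]
(-0.0655, 0.1375, 0.165) [267, 417]
(0.0655, 0.1375, 0.165) [160, 341]
(-0.0655, -0.0165, 0.165) [417, 328]
(-0.015, -0.15, 0.187) [486, 217]
```

```bash
python3 -m creep '[[0,0,0.1,0,0],[0,0,0.2,0,0],[0,0,0.3,0,0],[0,0,0.4,0,0],[0,0,0.44,0,0],[0,-0.1,0.44,0,0],[0,-0.2,0.44,0,0],[0,-0.25,0.44,0,0]]'
python3 -c "
from h import *
o=ctrl.get_obs();print(o['tool_pos'],o['orientation'],o['opening'],o['force'])
snap('side','s18')
a=cv2.imread('pics/s18.png');cv2.imwrite('pics/c20.png',cv2.resize(a[100:300,180:400],None,fx=3,fy=3,interpolation=cv2.INTER_CUBIC))"
```

```text
clock: 28.32
tool_pos: [0.6904, 0.0491, 0.1835]
orientation: [-180.0, 0.0, 170.7]
force: [0.2, 0.4, 0.1]
opening: 0.0002
[0.69044025 0.04911716 0.18346904] [-1.79991739e+02  2.35484366e-02  1.70664446e+02] 0.00022445242464837605 [0.16609303 0.37046612 0.13083654]
```

View pics/c20.png

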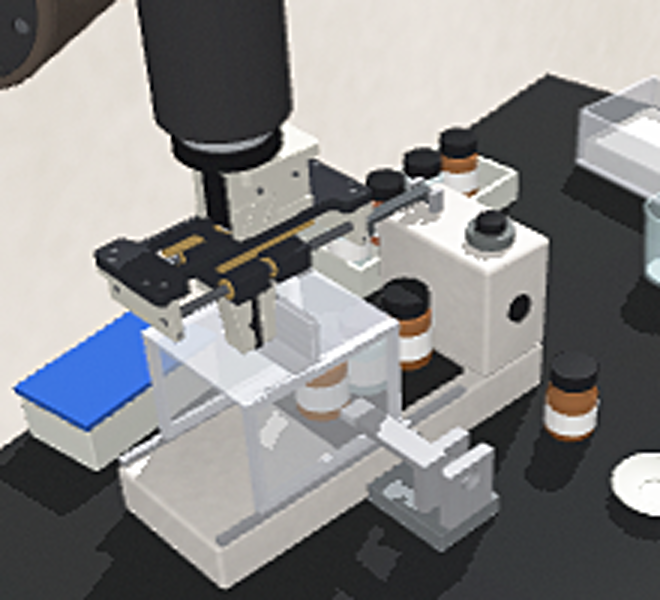

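```bash
python3 -m creep '[[0,-0.06,0,0,0],[0,-0.12,0,0,0],[0,-0.18,0,0,0],[0,-0.24,0,0,0],[0,-0.3,0,0,0],[0,-0.36,0,0,0],[0,-0.43,0,0,0],[0,-0.5,0,0,0]]'
python3 -c "
from h import *
o=ctrl.get_obs();print(o['tool_pos'],o['orientation'],o['opening'],o['force'])"
python3 -m creep '[[0,-0.06,0,0,0],[0,-0.12,0,0,0],[0,-0.18,0,0,0],[0,-0.24,0,0,0],[0,-0.3,0,0,0],[0,-0.36,0,0,0],[0,-0.43,0,0,0],[0,-0.5,0,0,0]]'
python3 -c "
from h import *
o=ctrl.get_obs();print(o['tool_pos'],o['orientation'],o['opening'],o['force'])
snap('side','s19');snap('top','t19')
a=cv2.imread('pics/s19.png');cv2.imwrite('pics/c21.png',cv2.resize(a[100:300,180:400],None,fx=3,fy=3,interpolation=cv2.INTER_CUBIC))"
```

```text
clock: 29.03
tool_pos: [0.6825, 0.0006, 0.1833]
orientation: [180.0, 0.0, 170.7]
force: [-0.6, 2.4, 2.7]
opening: 0.0004
[6.82457173e-01 6.00911026e-04 1.83327216e-01] [1.79990031e+02 2.55759832e-02 1.70690135e+02] 0.0003802492869692859 [-0.56903487  2.37479473  2.69566851]
clock: 29.7
tool_pos: [0.6747, -0.0463, 0.1831]
orientation: [179.8, 0.1, 170.7]
force: [0.2, 6.1, 2.8]
opening: 0.0
[ 0.67469068 -0.04625768  0.18314628] [1.79802980e+02 5.02527249e-02 1.70716074e+02] 4.29857572789475e-05 [0.15906644 6.08918609 2.83791196]
```

View pics/c21.png

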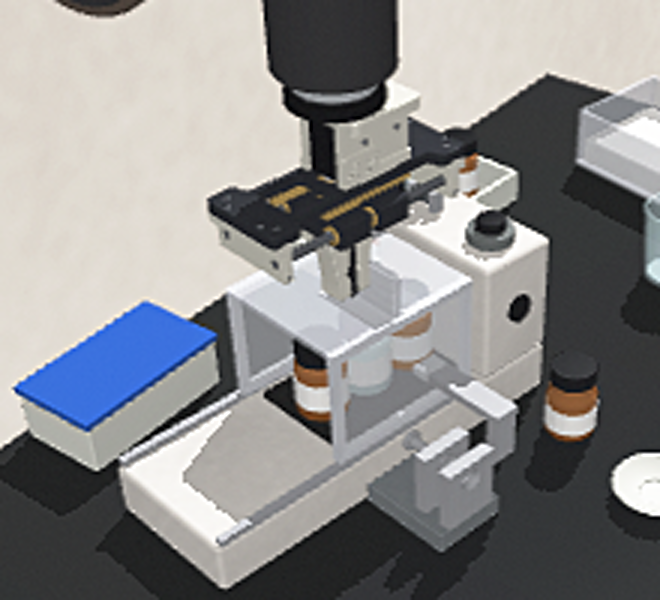

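```bash
python3 -m creep '[[0,-0.03,0,0,0],[0,-0.06,0,0,0],[0,-0.09,0,0,0],[0,-0.12,0,0,0],[0,-0.14,0,0,0],[0,-0.16,0,0,0],[0,-0.18,0,0,0],[0,-0.2,0,0,0]]'
python3 -c "
from h import *
o=ctrl.get_obs();print(o['tool_pos'],o['orientation'],o['opening'],o['force'])
snap('side','s20');snap('top','t20')
a=cv2.imread('pics/s20.png');cv2.imwrite('pics/c22.png',cv2.resize(a[100:300,180:400],None,fx=3,fy=3,interpolation=cv2.INTER_CUBIC))"
```

```text
clock: 30.47
tool_pos: [0.6719, -0.0623, 0.1829]
orientation: [179.5, 0.1, 170.7]
force: [-2.8, 35.0, 5.0]
opening: 0.0005
[ 0.67188366 -0.06225502  0.18288268] [1.79531311e+02 7.65038252e-02 1.70732747e+02] 0.0005405174236630754 [-2.77177657 35.0004972   5.02544079]
```

View pics/c22.png

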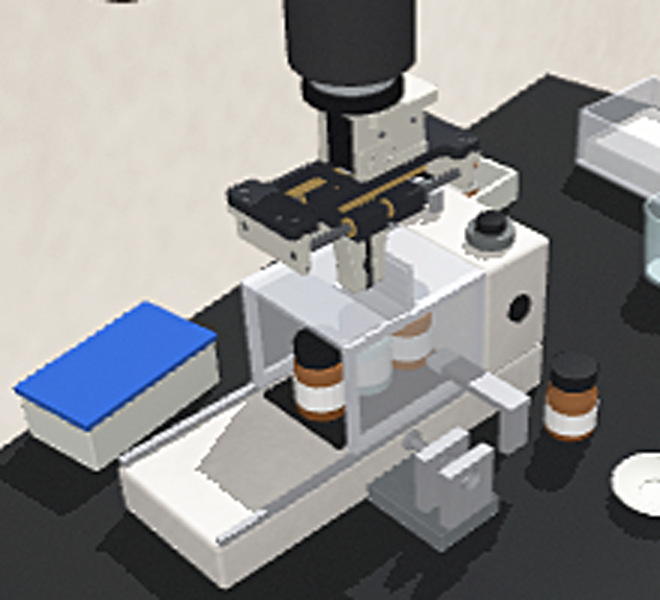

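```bash
python3 -m creep '[[0,0.05,0,0,0],[0,0.1,0,0,0],[0,0.2,0,0,0],[0,0.3,-0.05,0,0],[0,0.35,-0.2,0,0],[0,0.35,-0.4,0,0],[0,0.35,-0.6,0,0],[0,0.35,-0.8,0,0]]'
python3 -c "
from h import *
o=ctrl.get_obs();print(o['tool_pos'],o['orientation'],o['opening'],o['force'])
snap('side','s21');snap('wrist','w21')
a=cv2.imread('pics/s21.png');cv2.imwrite('pics/c23.png',cv2.resize(a[140:270,240:390],None,fx=4.5,fy=4.5,interpolation=cv2.INTER_CUBIC))"
```

```text
clock: 31.23
tool_pos: [0.6768, -0.0333, 0.2642]
orientation: [-180.0, -0.0, 170.7]
force: [0.1, 0.0, 0.4]
opening: 0.0005
[ 0.67678094 -0.03325261  0.26415583] [-1.79960706e+02 -9.06270918e-03  1.70676888e+02] 0.0005087745356594588 [0.0892687  0.02860251 0.37991781]
```

View pics/c23.png

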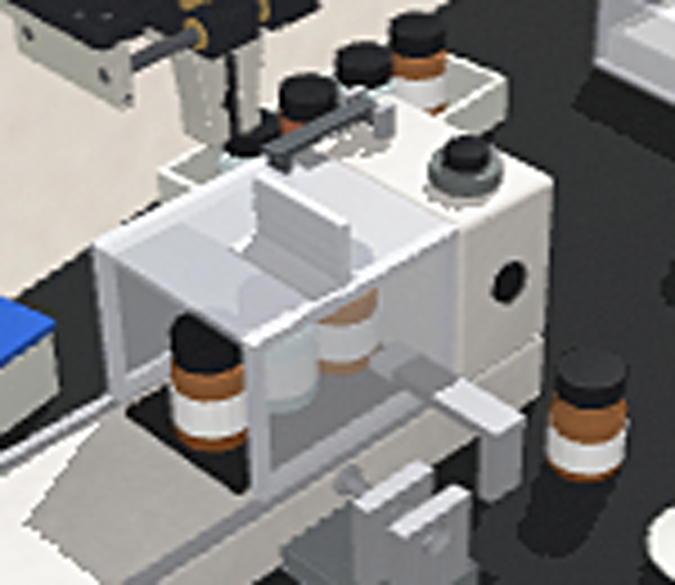

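View pics/w21.png

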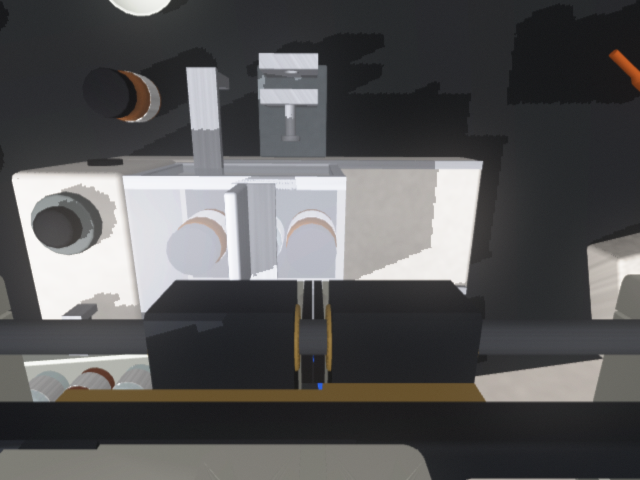

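```bash
python3 -c "
from h import *
a=cv2.imread('pics/s16.png');b=cv2.imread('pics/s21.png')
A=np.hstack([cv2.resize(i[155:200,285:345],None,fx=6.5,fy=6.5,interpolation=cv2.INTER_NEAREST) for i in (a,b)]);cv2.imwrite('pics/c24.png',A)
w=load('w21')
# plate top +y edge z=.205, shaker frame
O=np.array([.6798,-.0551]);d=np.array([.987,-.16]);n=np.array([.16,.987])
for p in [(238,187),(240,250)]:
  P=onz(w,*p,.205)[:2]-O;print('plate face',P@d,P@n)
for p in [(344,180),(341,250)]:
  P=onz(w,*p,.165)[:2]-O;print('hood +y edge',P@d,P@n)
P=onz(w,60,223,.187);print('button',P,(P[:2]-O)@d,(P[:2]-O)@n)
print((onz(w,57,228,.187)))
"
```

```text
plate face -0.04587442526571121 -0.023702752688812743
plate face -0.006729531554938075 -0.02470419232072757
hood +y edge -0.04464318736828462 0.04219541833917773
hood +y edge 0.006385748810167328 0.04108976285060299
button [ 0.63701557 -0.1955421   0.187     ] -0.019757499503566676 -0.14546186600499406
[ 0.63993929 -0.19866878  0.187     ]
```

View pics/c24.png

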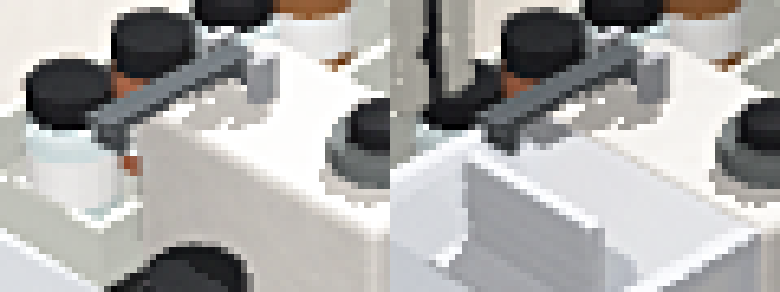

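```bash
python3 -m creep '[[0,-0.1,0,0,0],[0,-0.2,0,0,0],[0,-0.32,0,0,0],[0,-0.45,0,0,0],[0.05,-0.6,0,0,0],[0.1,-0.73,0,0,0],[0.115,-0.87,0,0,0],[0.115,-1,0,0,0]]'
python3 -m creep '[[0,-0.12,0,0,0],[0,-0.25,0,0,0],[0,-0.38,0,0,0],[0,-0.5,0.05,0,0],[0,-0.6,0.2,0,0],[0,-0.7,0.35,0,0],[0,-0.71,0.5,0,0],[0,-0.71,0.6,0,0]]'
python3 -c "
from h import *
o=ctrl.get_obs();print(o['tool_pos'],o['orientation'],o['opening'],o['force'])
snap('side','s22')
a=cv2.imread('pics/s22.png');cv2.imwrite('pics/c25.png',cv2.resize(a[110:240,270:420],None,fx=4.5,fy=4.5,interpolation=cv2.INTER_CUBIC))"
```

```text
clock: 32.0
tool_pos: [0.6483, -0.132, 0.2634]
orientation: [180.0, 0.0, 170.7]
force: [-0.5, 0.2, 0.2]
opening: 0.0002
clock: 32.67
tool_pos: [0.6368, -0.2014, 0.2009]
orientation: [180.0, -0.1, 170.6]
force: [-0.7, 0.7, -0.3]
opening: 0.0005
[ 0.63680062 -0.20138313  0.20087908] [ 1.79993342e+02 -1.18677229e-01  1.70604129e+02] 0.00046677688556440253 [-0.68775552  0.66827696 -0.32888454]
```

View pics/c25.png

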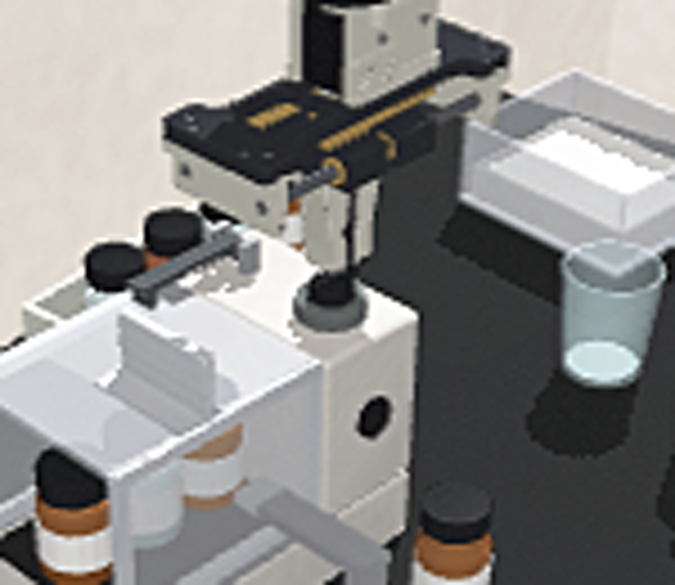

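```bash
python3 -m creep '[[0,0,0.06,0,0],[0,0,0.1,0,0],[0,0,0.13,0,0],[0,0,0.15,0,0],[0,0,0.17,0,0],[0,0,0.185,0,0],[0,0,0.195,0,0],[0,0,0.2,0,0]]'
python3 -c "
from h import *
o=ctrl.get_obs();print(o['tool_pos'],o['opening'],o['force'])"
```

```text
clock: 33.38
tool_pos: [0.638, -0.2001, 0.1836]
orientation: [180.0, 0.1, 170.7]
force: [-0.5, 1.2, 4.0]
opening: 0.0003
[ 0.63800621 -0.2001206   0.1836153 ] 0.00030390191825941764 [-0.54109795  1.22536538  3.97077339]
```

```bash
python3 -m creep '[[0,0,0.01,0,0],[0,0,0.02,0,0],[0,0,0.03,0,0],[0,0,0.04,0,0],[0,0,0.045,0,0],[0,0,0.05,0,0],[0,0,0.05,0,0],[0,0,0.05,0,0]]'
python3 -c "
from h import *
o=ctrl.get_obs();print(o['tool_pos'],o['opening'],o['force'])"
```

```text
clock: 34.05
tool_pos: [0.6381, -0.2002, 0.1811]
orientation: [-180.0, 0.1, 170.7]
force: [-5.3, 6.1, 18.6]
opening: 0.0
[ 0.6381234  -0.20019264  0.1810861 ] 5.491126028143642e-06 [-5.25982589  6.1279997  18.56739589]
```

```bash
python3 -m creep '[[0,0,-0.05,0,0],[0,0,-0.1,0,0],[0,0,-0.2,0,0],[0,0,-0.35,0,0],[0,0,-0.5,0,0],[0,0,-0.65,0,0],[0,0,-0.8,0,0],[0,0,-1,0,0]]'
python3 -m creep '[[0.1,0,0,0,0],[0.2,0,0,0,0],[0.3,0,0,0,0],[0.4,0,0,0,0],[0.5,0,0,0,0],[0.6,0,0,0,0],[0.7,0,0,0,0],[0.8,0,0,0,0]]'
python3 -c "
from h import *
o=ctrl.get_obs();print(o['tool_pos'],o['opening'],o['force'])
snap('side','s23');snap('top','t23')
a=cv2.imread('pics/s23.png');cv2.imwrite('pics/c26.png',cv2.resize(a[130:280,230:400],None,fx=4,fy=4,interpolation=cv2.INTER_CUBIC))
cv2.imwrite('pics/c27.png',cv2.resize(a[340:440,220:330],None,fx=6,fy=6,interpolation=cv2.INTER_CUBIC))"
```

```text
clock: 34.72
tool_pos: [0.6369, -0.2004, 0.2776]
orientation: [-180.0, -0.1, 170.7]
force: [0.6, -0.4, 0.2]
opening: 0.0003
clock: 35.38
tool_pos: [0.5576, -0.1872, 0.278]
orientation: [-180.0, -0.0, 170.7]
force: [0.7, 0.3, 0.4]
opening: 0.0005
[ 0.55759657 -0.18718044  0.27799588] 0.00048127178271197994 [0.74221457 0.25998544 0.37713697]
```

View pics/c26.png

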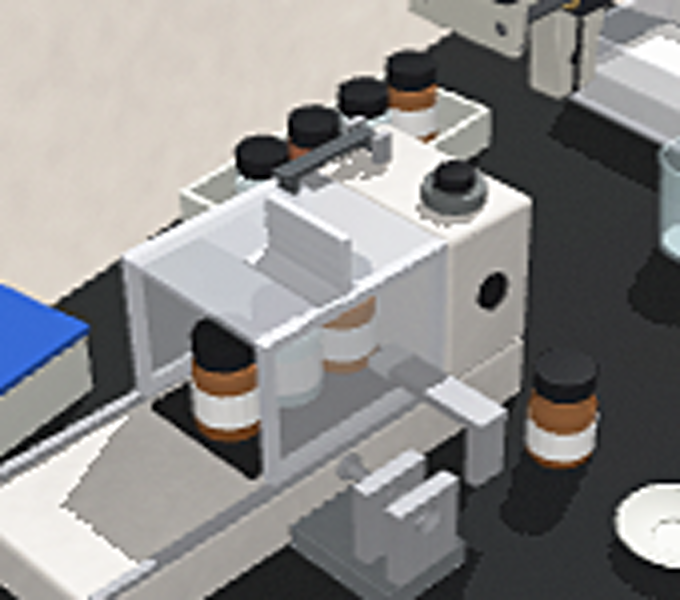

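View pics/c27.png

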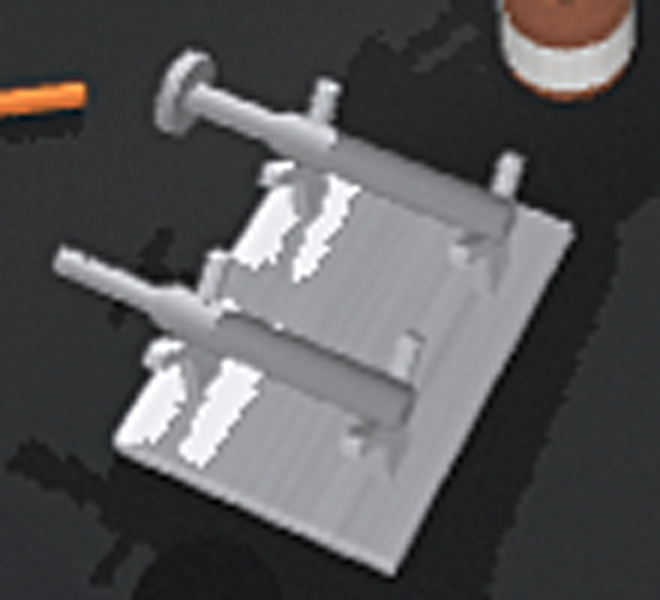

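View pics/t23.png

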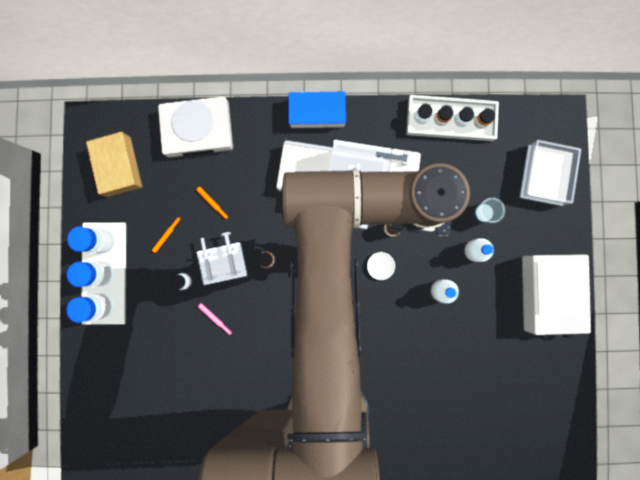

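```bash
python3 -c "
from plant import workorder
print(workorder.close_job())"
```

```text
the job is handed in; nothing more can be done
None
```

I completed all four steps and handed the job in at about 35 s of the 64 s. The hand-in call returns no verdict.

- **Pin:** I drove it with the punch nose until it stopped hard, at about 17 N with the tool no longer advancing. The pictures show the gap clear and the pin head well proud behind the block.
- **Punch:** I laid it back in its own saddles. In the side view it lies within about a pixel of where it started, level and released. The tamper beside it looks untouched.
- **Guard:** I pushed it to its end stop, where the force rose to 35 N. The hood is flush with the tower, and the latch pawl sits at the same pixels as when it was down at the start. I had no direct joint reading, so guard and latch are judged from the pictures and the forces.
- **Start button:** The first push read only about 4 N, so I pressed further until it bottomed out at 18.6 N, with the fingertip 6 mm below the button's rest height. I then let go, and the last picture shows it sprung back.
- **Bystanders:** The last top and side views show the jars, bottles, beaker and dish where they were, and the arm is clear of everything. In the top view the arm partly covers jar_a, but the side view shows it in place.

No check failed. The only disagreements were calibration offsets of 1 to 4 mm between the cameras, which did not matter for the fits.

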